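Pack the core-inspection kit into its fitted tray

TASK

Pack the core-inspection kit for the next site visit: lay the spatula, the dust brush and the loupe flat in the pockets of the kit tray that are cut to their shapes, handles towards the padded retaining bar, then swing the bar fully down over the handles so that nothing can jump out. The bar may first have to be swung back out of the way. Leave the tin, the steel block and the two small cores where they are, and upright.

Things in the scene. Friction and masses are not known exactly. Their poses are not given: they have to be found in the camera images.
- tray: Kit tray, fixed: aluminium shell x -115 to 115, y -164 to 126 mm, walls 5 mm thick, 24 mm high; dark insert 21 mm high; yellow floors. Origin: underside, mid-trough. +y along the pockets to the handle end, x across, z up. The finger trough (floor z = 5) crosses all pockets at y -30 to 30, x -110 to 110; a notch (y -88 to -30) widens it for fingers on both sides of the brush's ferrule.
- spatula_pocket (a point): Point fixed to the tray, axes as tray: the spatula's grip point lies here when it is home, its handle towards the tray's +y, both axes parallel. Tray x = -72, y = 0, 14.5 mm above the table. Pocket floor 6 mm above the table; blade part 36 mm wide, ending at tray y = -154; handle part 27 mm wide, ending at y = 104.
- brush_pocket (a point): Point fixed to the tray, axes as tray: the brush's grip point lies here when it is home, its handle towards the tray's +y, both axes parallel. Tray x = -8, y = -60, 17 mm above the table. Pocket floor 9 mm above the table; bristle part 47 mm wide, ending at tray y = -118; handle part 28 mm wide, ending at y = 100.
- loupe_pocket (a point): Point fixed to the tray, axes as tray: the loupe's grip point lies here when it is home, its handle towards the tray's +y (the loupe's own +y then points along the tray's -y). Tray x = 74, y = 0, 18 mm above the table. Pocket floor 13 mm above the table; lens part 68 mm wide with cut corners, ending at tray y = -100; handle part 24 mm wide, ending at y = 60.
- bail (a joint): Angle of the retaining bar (rad): 0 = fully down over the handles (stop), 2.4 = fully back beyond the handle end (stop). Stiff hinge: the bar stays where it is left and moves with about 3 N at the bar. Below about 1.4 rad it overhangs the handle pockets; from 1.7 rad it is well clear.
- bar_mid (a point): Middle of the padded black retaining bar: round, 16 mm thick, padding 210 mm long, parallel to the tray's x, on two steel arms outside the tray (x = -121 and 121). It can be pinched from above and turns between the fingers while it swings. Fully down its centre is at tray y = 47 mm, 33.5 mm above the table, its underside 2.5 mm above the handles of the home tools.
- pivot_mid (a point): Middle of the bar's hinge line, fixed to the tray, axes as tray; tray x = 0, y = 112, z = 20 mm. The hinge line runs along x. From here the bar's centre is at y = -65 cos q + 13.5 sin q, z = 65 sin q + 13.5 cos q (mm, q = joint bail): it rises and goes over to +y as it opens.
- spatula_grip (a point): Flat spatula, 250 mm, loose: wooden handle, steel blade. Point on the handle near the balance point, half-way up (8.5 mm above what it lies on). +y runs along it to the handle end (100 mm away; blade tip 150 mm away along -y), z up. Handle 22 mm wide (x), 17 mm high; blade 30 mm wide.
- brush_grip (a point): Flat dust brush, 212 mm, loose: red handle with a wide belly, metal ferrule, dark bristles. Point on the ferrule, half-way up (8 mm above what it lies on). +y runs along it to the handle end (156 mm away; bristle tips 54 mm away along -y), z up. Ferrule 38 mm wide (x), 22 mm long, 16 mm high, flat sides; belly behind it 36 mm wide and tapering.
- loupe_grip (a point): Black hand lens, 153 mm long, 10 mm thick, loose. Point on the handle, half-way up (5 mm above what it lies on). +y runs along it to the round lens (62 mm wide, 35 to 96 mm away); the handle end is 56 mm away along -y; z up. Handle 16 mm wide (x), 10 mm high.
- mini_core_mid (a point): Small asphalt core, 50 mm in diameter and 53 mm high, loose, standing near the lens of the loupe; point at its centre. To be left alone.
- tin_mid (a point): White lidded tin, 66 mm in diameter and 44 mm high, loose, standing beside the blade of the spatula; point at its centre. To be left alone.
- block_mid (a point): Ground steel reference block 34 x 50 mm, 34 mm high, loose, standing beside the handle end of the brush; point at its centre. To be left alone.
- mini_core_b_mid (a point): Second small asphalt core, 50 mm in diameter and 49 mm high, loose, standing beside the handle end of the tray on its -x side; point at its centre. To be left alone.

How it is judged:
By the outcome, as a careful person would: the job done as asked, in the order asked, and still so for the second after the job is handed in, with the robot touching nothing.
It also fails if it takes over 72 s, if anything falls off the work surface, if the arm or the gripper's body presses on something with over 40 N, if the wrist force passes 120 N, or if a joint passes its speed limit or range.

ROBOT

A 6-joint arm with a two-finger parallel gripper is mounted at the origin on a cart in front of the work surface, level with it; the furniture and walls round the work are solid. World frame = base frame: x ahead of the robot, y to its left, z up, the work surface at z = 0. Lengths are in m, angles in rad, forces in N, time in s.
With the tool pointing down it reaches from about 0.325 to 0.775 m from the base axis. Payload 5.5 kg.
Tool frame: the origin (TCP) lies between the finger pads; the fingertips stand 25 mm ahead of it and the grasp point (between the pads) lies 6 mm ahead of it; x points along the fingers, z is the direction in which the jaws open and shut, and the axes are right-handed (so a half turn about x gives the same grasp; the last joint's range is limited). The gripper opens to 88 mm and grips with 3 to 60 N. Pads are 20 mm wide; open, the fingers measure 115 mm over their backs; the gripper's body (75 mm by 178 mm) begins 61 mm behind the grasp point.
Start: joints at [-1.405, 0.091, 1.231, -0, 1.82, -0.057], TCP at [0.133, -0.585, 0.248] pointing down, gripper open.
Joint ranges: [-2.87, 2.87], [-0.86, 2.18], [0.17, 2.46], [-1.51, 4.65], [0.06, 2.69], [-2.65, 2.65]. Speed limits (rad/s): [2.57, 2.57, 3.01, 3.14, 3.14, 3.14].

INTERFACE

Orientations are given as a rotation vector (axis times angle).
In Python, from plant import * gives the robot as it stands. The module is installed in compiled form; this text tells all that it offers.
- The arm moves only by the tool play_rows, never from a script. Its argument "deltas" is text: rows parted by semicolons, each of 7 numbers parted by spaces: the shift along the tool's x, y, z in cm, then the turn, a rotation vector about the tool's x, y, z in degrees, then the closure in counts, from 0 (fully open) to 255 (shut). A call has exactly 10 rows; each row shifts and turns the commanded pose from where the row before left it, along the tool's axes as they then stand; what a row does not reach is not made up. A row lasts 1/8 s, in which the tool goes at most 62.5 mm and 10.7 degrees, less where a joint would pass 70% of its speed; a pose out of reach is approached as far as the arm can. A call is refused whole if a number of a shift passes 6.25 or a number of a turn 10.7, either way. A call with a gripper value outside its range is refused whole. The fingers move at their own pace and stop on an object; "newtons" is the grip in N (left out, the last holds). Time passes only in rows, so rows that do not move let the fingers close, or fill a call up. It gives the time, the measured TCP pose, the force and the opening at its end, in the units of the state.
- get_state(): the state, without advancing time (a new reading comes with each control period).
- capture(name): name is "side" or "top"; returns (picture, depth): 480x640x3 uint8, blue, green, red; 480x640 float32, m along the optical axis (not along the pixel's ray), 0 where there is no reading.
- calibration(name): a dict with "intrinsics" (3x3 intrinsics, pixels), "k1" (the pictures are not rectified: a ray, as slopes to the right and down, at radius r is drawn at 1 + k1 r^2 times it, then the intrinsics apply), "rvec" (rotation vector, rad) and "tvec" (3), from world to camera coordinates, as OpenCV has them. Camera axes: x right, y down, z forward; pixel columns grow to the right and rows downward; lengths in m; the calibration is good to about 2 mm. A picture is of the moment at which its call begins. calibration takes no time and is no camera call.
- job_done(): hands the job in, once; it reports no verdict.
The state is a dict: "t": time; "q": joint angles; "dq": joint speeds; "effort": joint torques, N m; "eef_pos": TCP position; "eef_rot": TCP orientation; "force": force on the tool from outside, world axes, zero at the start; "torque": the same for the moment, N m; "grip_width": finger opening in m.
Only numpy, scipy, OpenCV 4.12 (cv2) and the standard library are available. Lean on these libraries where they do the work, as an engineer would, in place of code of your own. Each camera call takes 0.05 s, during which the arm holds its last target.

## Working session

There is one attempt and no reset: what is moved stays moved. The work goes in short steps, Python scripts to look and compute and a tool call to move; the robot and the scene stay as the last step left them, time stands still between calls to the robot, and variables do not carry over. Pictures are saved under pics/ and viewed, and the job is handed in when it is done.

Besides the shell and the picture viewer there is one more tool, called as a command line: name --argument value ..., lists and objects as JSON in quotes. play_rows: Moves the arm, as the interface text tells. Its arguments: {"type":"object","properties":{"deltas":{"type":"string"},"newtons":{"type":"number"}},"required":["deltas"]}

```bash
ls; mkdir -p pics; python3 - <<'E'
from plant import *
import cv2,numpy as np
print(get_state())
for n in("top","side"):
    p,d=capture(n); cv2.imwrite(f"pics/{n}0.png",p); np.save(f"{n}0.npy",d); print(n,calibration(n))
E
```

```text
pics
{'t': 0.0, 'q': array([-1.40469055e+00,  9.18489977e-02,  1.23185934e+00, -2.88061593e-05,
        1.81978745e+00, -5.66684256e-02]), 'dq': array([-0.00033446,  0.00179566,  0.00108455, -0.00069652, -0.00179505,
        0.00048278]), 'effort': array([-6.05763471e-04, -4.46443105e+01, -4.06446970e+01,  6.97460119e-02,
        2.91728211e-02, -1.44445826e-04]), 'eef_pos': array([ 0.13252968, -0.58493326,  0.24652772]), 'eef_rot': array([ 1.04480635,  1.3078473 , -1.04271706]), 'force': array([ 0.20618157,  1.07429726, -0.18748441]), 'torque': array([ 0.02904334,  0.03488203, -0.03806737]), 'grip_width': 0.08803307618998191}
top {'intrinsics': array([[457.60896718,   0.        , 319.14685898],
       [  0.        , 457.60896718, 237.37307754],
       [  0.        ,   0.        ,   1.        ]]), 'k1': 0.010409421630365102, 'rvec': array([ 2.18168635, -2.18050692,  0.11978902]), 'tvec': array([0.00784616, 0.49615239, 1.23324035])}
side {'intrinsics': array([[565.08989375,   0.        , 323.33485731],
       [  0.        , 565.08989375, 233.31887866],
       [  0.        ,   0.        ,   1.        ]]), 'k1': -0.006003632373889851, 'rvec': array([ 2.12584294,  0.76823301, -0.39702541]), 'tvec': array([-0.4059637 , -0.16095219,  1.6218148 ])}
```

View pics/top0.png

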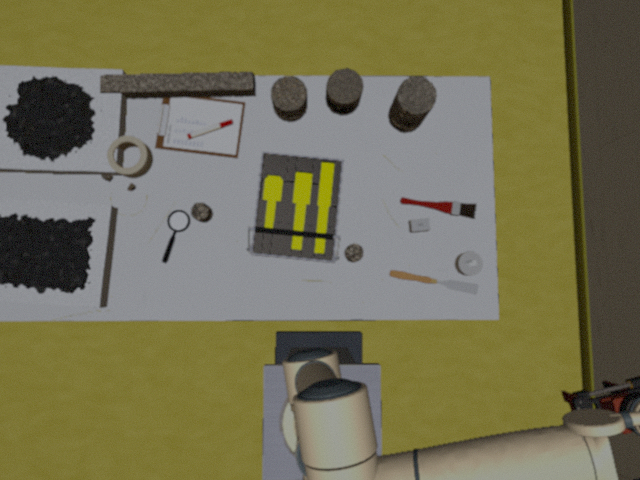

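View pics/side0.png

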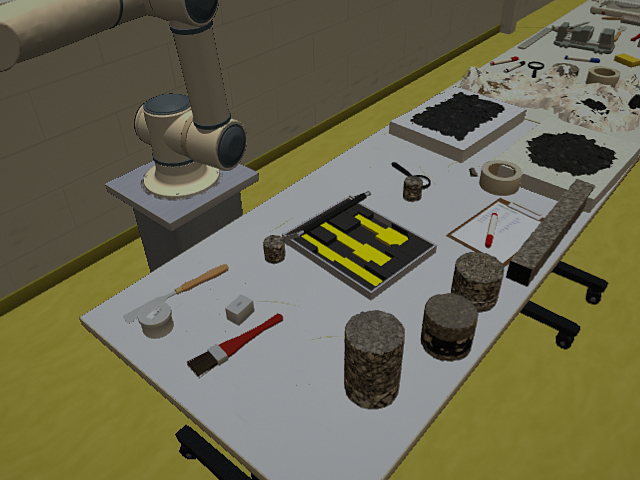

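The top view has the tray at about (295,207) with the bar near row 233, the brush at (438,208), the spatula at (433,281), the loupe at (175,235), the tin at (469,263), the block at (419,225) and the cores at (202,212) and (354,253). The bar appears to stand part-way up.

```bash
cat > h.py <<'E'
import numpy as np,cv2
from scipy.spatial.transform import Rotation as R
from plant import *
def cam(n):
    c=calibration(n); return np.array(c['intrinsics']),c['k1'],R.from_rotvec(c['rvec']).as_matrix(),np.array(c['tvec'])
def proj(n,P):
    K,k1,M,t=cam(n); P=np.atleast_2d(P); return cv2.projectPoints(P.astype(float),cv2.Rodrigues(M)[0],t,K,np.array([k1,0,0,0,0.]))[0][:,0]
def unproj(n,uv,z):
    K,k1,M,t=cam(n); uv=np.atleast_2d(uv).astype(float)
    s=cv2.undistortPoints(uv[:,None],K,np.array([k1,0,0,0,0.]))[:,0]
    d=np.c_[s,np.ones(len(s))]@M; o=-M.T@t
    return o+d*((z-o[2])/d[:,2])[:,None]
E
python3 - <<'E'
from h import *
p=cv2.imread("pics/top0.png"); d=np.load("top0.npy")
def crop(n,x0,y0,x1,y1,s):
    cv2.imwrite(f"pics/{n}.png",cv2.resize(p[y0:y1,x0:x1],None,fx=s,fy=s,interpolation=cv2.INTER_CUBIC))
crop("c_tray",235,145,375,270,5); crop("c_right",380,185,500,305,5); crop("c_loupe",150,195,225,270,7)
K,k1,M,t=cam("top"); print(-M.T@t, M)
print(unproj("top",[[295,207],[438,208],[433,281],[175,235]],0))
E
```

```text
[0.37873118 0.02836812 1.27391855] [[-2.16571875e-04 -9.99869221e-01  1.61707934e-02]
 [-9.95623553e-01 -1.29563327e-03 -9.34455006e-02]
 [ 9.34542313e-02 -1.61202605e-02 -9.95493066e-01]]
[[ 0.58399985  0.07561502  0.        ]
 [ 0.58205306 -0.32787892  0.        ]
 [ 0.37688587 -0.30887447  0.        ]
 [ 0.50442944  0.40862239  0.        ]]
```

View pics/c_tray.png

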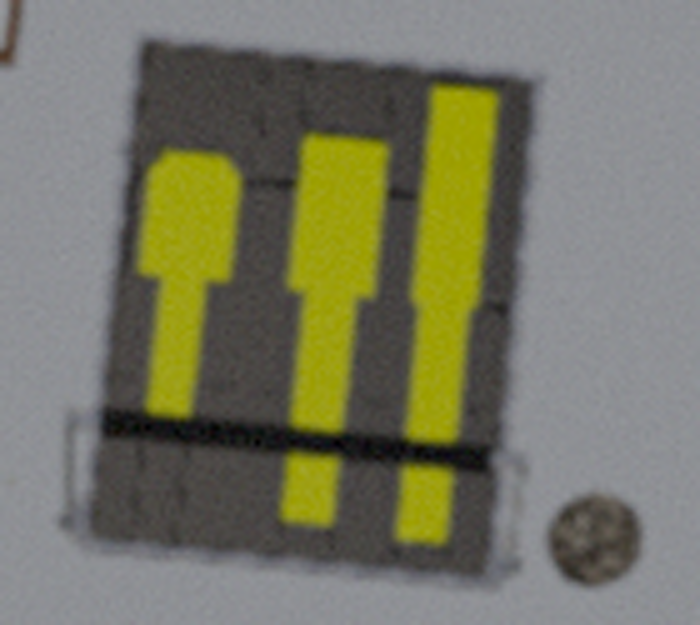

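View pics/c_right.png

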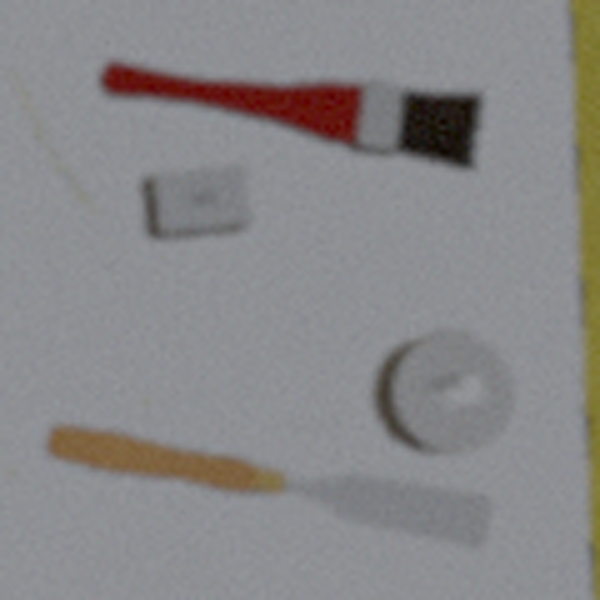

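View pics/c_loupe.png

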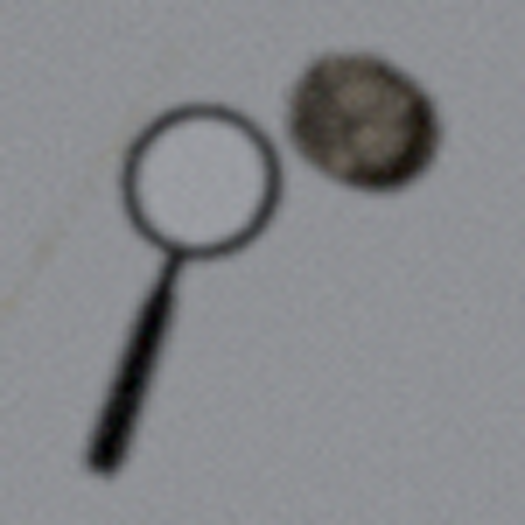

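```bash
cat > fit.py <<'E'
from h import *
from scipy.optimize import minimize
S=8
def T(p,P):  # p=(x,y,yaw)  P Nx3 local
    c,s=np.cos(p[2]),np.sin(p[2]); P=np.asarray(P,float)
    return np.c_[p[0]+c*P[:,0]-s*P[:,1],p[1]+s*P[:,0]+c*P[:,1],P[:,2]]
def render(cam_,polys,box):
    x0,y0,x1,y1=box; m=np.zeros(((y1-y0)*S,(x1-x0)*S),np.uint8)
    for g in polys:   # g: list of polygons to intersect
        mm=None
        for P in g:
            uv=proj(cam_,P); uv=((uv-[x0,y0]+0.5)*S-0.5)
            a=np.zeros_like(m); cv2.fillPoly(a,[np.round(uv*16).astype(np.int32)],255,shift=4)
            mm=a if mm is None else mm&a
        m|=mm
    f=cv2.GaussianBlur(m,(0,0),0.5*S)
    return cv2.resize(f,(x1-x0,y1-y0),interpolation=cv2.INTER_AREA)/255.
def rect(xc,w,y0,y1,z): return [[xc-w/2,y0,z],[xc+w/2,y0,z],[xc+w/2,y1,z],[xc-w/2,y1,z]]
E
cat > tray.py <<'E'
from fit import *
import sys
def traypolys(p,tr):
    out=[]
    for (xc,zf,segs) in [(-72,6,[(36,-154,tr[0]),(27,tr[0],104)]),(-8,9,[(47,-118,tr[1]),(28,tr[1],100)])]:
        for w,a,b in segs:
            lo=np.array(rect(xc,w,a,b,zf)); hi=np.array(rect(xc,w,a,b,21))
            out.append([T(p,lo/1000),T(p,hi/1000)])
    c=tr[3]
    def L(z): return [[40,tr[2],z],[108,tr[2],z],[108,-100+c,z],[108-c,-100,z],[40+c,-100,z],[40,-100+c,z]]
    out.append([T(p,np.array(L(13))/1000),T(p,np.array(L(21))/1000)])
    out.append([T(p,np.array(rect(74,24,tr[2],60,13))/1000),T(p,np.array(rect(74,24,tr[2],60,21))/1000)])
    return out
if __name__=="__main__":
    im=cv2.imread("pics/top0.png").astype(float); box=(235,145,375,270)
    c=im[box[1]:box[3],box[0]:box[2]]
    y=np.clip((np.minimum(c[...,1],c[...,2])-c[...,0]-8)/(125.),0,1)
    print(np.percentile(np.minimum(c[...,1],c[...,2])-c[...,0],[5,50,90,97,99]))
    a=np.percentile(np.minimum(c[...,1],c[...,2])-c[...,0],97); b=np.median(np.minimum(c[...,1],c[...,2])-c[...,0])
    y=np.clip((np.minimum(c[...,1],c[...,2])-c[...,0]-b)/(a-b),0,1.1)
    W=np.ones(y.shape); 
    # ignore the bar band
    bar=np.zeros(y.shape,np.uint8); cv2.line(bar,(int(100/5),int(425/5)),(int(500/5),int(458/5)),1,10); W[bar>0]=0
    def cost(v):
        r=render("top",traypolys((v[0]/1e3,v[1]/1e3,v[2]/1e2),v[3:]),box); return ((r-y)**2*W).sum()
    best=None
    v0=np.array([580,72,(-np.pi/2-0.09+np.pi)*100*0+ (np.pi+0)*0,-35,-30,-30,18.])
    # +y handle end points to the robot (-x): yaw: local y -> (-sin,cos)=(-1,0) => yaw=+90deg
    for yaw in (1.5,1.64):
        v=v0.copy(); v[2]=yaw*100
        s=np.vstack([v]+[v+d for d in np.diag([8,8,6,15,15,15,8.])])
        r=minimize(cost,v,method="Nelder-Mead",options=dict(initial_simplex=s,maxiter=900,xatol=.02,fatol=.01))
        print(r.fun,r.x)
        if best is None or r.fun<best.fun: best=r
    v=best.x; p=(v[0]/1e3,v[1]/1e3,v[2]/1e2); np.save("tray.npy",p)
    r=render("top",traypolys(p,v[3:]),box)
    vis=np.hstack([y,r,np.abs(y-r)]); cv2.imwrite("pics/tfit.png",cv2.resize(np.clip(vis*255,0,255).astype(np.uint8),None,fx=1.9,fy=1.9))
E
time python3 tray.py
```

```text
[ -8.  -4. 134. 154. 157.]
129.61839739082023 [566.15434091  70.16843866 147.43401809 -19.86958815 -18.9076994
 -27.92394281  26.30078405]Traceback (most recent call last):
  File "tray.py", line 32, in <module>
    r=minimize(cost,v,method="Nelder-Mead",options=dict(initial_simplex=s,maxiter=900,xatol=.02,fatol=.01))
    res = _minimize_neldermead(fun, x0, args, callback, bounds=bounds,
                               **options)
    fxr = func(xr)
    fx = function(np.copy(x), *(wrapper_args + args))
  File "tray.py", line 25, in cost
    r=render("top",traypolys((v[0]/1e3,v[1]/1e3,v[2]/1e2),v[3:]),box); return ((r-y)**2*W).sum()
  File "fit.py", line 12, in render
    uv=proj(cam_,P); uv=((uv-[x0,y0]+0.5)*S-0.5)
  File "h.py", line 7, in proj
    K,k1,M,t=cam(n); P=np.atleast_2d(P); return cv2.projectPoints(P.astype(float),cv2.Rodrigues(M)[0],t,K,np.array([k1,0,0,0,0.]))[0][:,0]
             ~~~^^^
  File "h.py", line 5, in cam
    c=calibration(n); return np.array(c['intrinsics']),c['k1'],R.from_rotvec(c['rvec']).as_matrix(),np.array(c['tvec'])
ValueError: time passes only in moves, steps and waits

real	0m12.248s
user	0m9.672s
sys	0m3.045s
```

```bash
cat > h.py <<'E'
import numpy as np,cv2,os,pickle,functools
from scipy.spatial.transform import Rotation as R
if not os.path.exists("cal.pkl"):
    import plant; pickle.dump({n:plant.calibration(n) for n in("top","side")},open("cal.pkl","wb"))
_C=pickle.load(open("cal.pkl","rb"))
def cam(n):
    c=_C[n]; return np.array(c['intrinsics']),c['k1'],cv2.Rodrigues(np.array(c['rvec']))[0],np.array(c['tvec'])
def proj(n,P):
    K,k1,M,t=cam(n); P=np.atleast_2d(P); return cv2.projectPoints(P.astype(float),cv2.Rodrigues(M)[0],t,K,np.array([k1,0,0,0,0.]))[0][:,0]
def unproj(n,uv,z):
    K,k1,M,t=cam(n); uv=np.atleast_2d(uv).astype(float)
    s=cv2.undistortPoints(uv[:,None],K,np.array([k1,0,0,0,0.]))[:,0]
    d=np.c_[s,np.ones(len(s))]@M; o=-M.T@t
    return o+d*((z-o[2])/d[:,2])[:,None]
E
time python3 tray.py
```

```text
[ -8.  -4. 134. 154. 157.]
129.61839739082023 [566.15434091  70.16843866 147.43401809 -19.86958815 -18.9076994
 -27.92394281  26.30078405]
125.89084489153811 [566.51906525  70.36019361 146.87651452 -23.93245724 -26.26681767
 -26.25024999  29.05871964]
real	0m13.326s
user	0m14.456s
sys	0m5.217s
```

View pics/tfit.png

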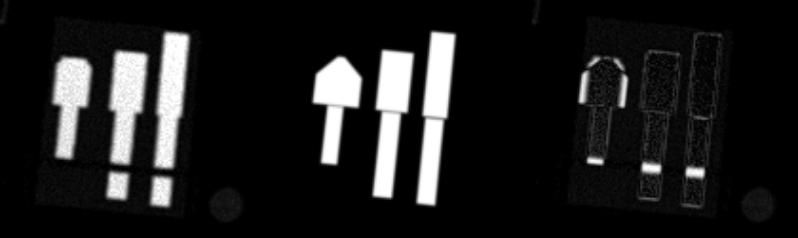

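```bash
sed -i 's/(int(100\/5),int(425\/5)),(int(500\/5),int(458\/5)),1,10/(int(100\/5),int(422\/5)),(int(500\/5),int(456\/5)),1,11/; s/\[40,tr\[2\],z\],\[108,tr\[2\],z\],\[108,-100+c,z\],\[108-c,-100,z\],\[40+c,-100,z\],\[40,-100+c,z\]/[74-tr[4],tr[2],z],[74+tr[4],tr[2],z],[74+tr[4],-100+c,z],[74+tr[4]-c,-100,z],[74-tr[4]+c,-100,z],[74-tr[4],-100+c,z]/; s/-30,-30,18\.\]/-30,-30,12,30.]/; s/15,15,15,8\.\]/15,15,15,8,5.]/' tray.py
sed -i 's/v0=np.array(\[580,72,.*,-35/v0=np.array([567,70,150,-25/' tray.py
python3 tray.py
```

```text
[ -8.  -4. 134. 154. 157.]
46.13935302390998 [565.90489535  70.22240991 147.17002449 -22.89010672 -25.47580725
 -25.4780309   13.92003682  26.02412175]
56.05221088286394 [564.80539221  70.32699741 147.13091556   2.60482996 -28.26087528
 -28.49367223  12.47679782  25.87966098]
```

View pics/tfit.png

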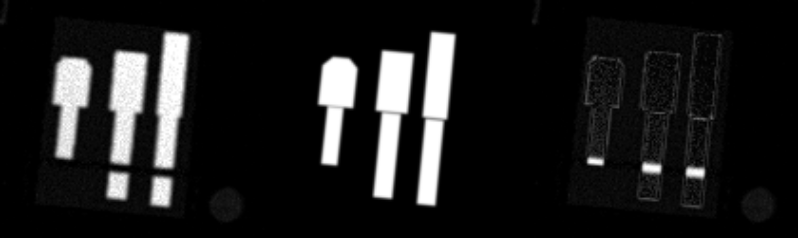

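```bash
cat > tools.py <<'E'
from fit import *
def masks(im,box):
    c=im[box[1]:box[3],box[0]:box[2]].astype(float); B,G,Rr=c[...,0],c[...,1],c[...,2]; return c,B,G,Rr
def analyse(im,box,w,z,name):
    ys,xs=np.nonzero(w>0.05); ww=w[ys,xs]
    P=unproj("top",np.c_[xs+box[0],ys+box[1]],z)[:,:2]
    m=(P*ww[:,None]).sum(0)/ww.sum(); C=((P-m)*ww[:,None]).T@(P-m)/ww.sum(); e,V=np.linalg.eigh(C); a=V[:,1]
    s=(P-m)@a; t=(P-m)@V[:,0]
    # extents at half-level along the axis: profile
    h=np.arange(-0.2,0.2,0.001); sel=np.abs(t)<0.006
    print(name,"centroid",m.round(4),"axis yaw",np.degrees(np.arctan2(a[1],a[0])).round(2),"len(1sig*sqrt12)",np.sqrt(e*12).round(4),"ext",s[ww>0.5].min().round(4),s[ww>0.5].max().round(4),"area",len(ww))
    return m,a
if __name__=="__main__":
    im=cv2.GaussianBlur(cv2.imread("pics/top0.png"),(0,0),0.6)
    b=(385,262,440,290); c,B,G,Rr=masks(im,b); w=np.clip((Rr-B-10)/60,0,1); analyse(im,b,w,0.0085,"spat handle")
    b=(395,192,458,218); c,B,G,Rr=masks(im,b); w=np.clip((Rr-B-15)/70,0,1); w2=w; analyse(im,b,w,0.008,"brush red")
    b=(457,197,482,222); c,B,G,Rr=masks(im,b); w=np.clip((110-Rr)/60,0,1); analyse(im,b,w,0.008,"bristle")
    b=(155,205,192,268); c,B,G,Rr=masks(im,b); w=np.clip((110-Rr)/60,0,1); 
    wh=w.copy(); wh[:235-205]=0; analyse(im,b,wh,0.005,"loupe handle")
    wr=w.copy(); wr[232-205:]=0; analyse(im,b,wr,0.005,"loupe ring")
    for n,b,r in (("side",None,None),):pass
E
python3 tools.py
```

```text
spat handle centroid [ 0.3891 -0.2456] axis yaw 79.42 len(1sig*sqrt12) [0.0158 0.1221] ext -0.0681 0.0585 area 323
brush red centroid [ 0.5904 -0.3065] axis yaw 81.37 len(1sig*sqrt12) [0.0201 0.1464] ext -0.0555 0.0855 area 374
bristle centroid [ 0.5752 -0.408 ] axis yaw 85.36 len(1sig*sqrt12) [0.0364 0.0419] ext -0.021 0.021 area 226
loupe handle centroid [0.4653 0.4242] axis yaw 162.26 len(1sig*sqrt12) [0.0131 0.0753] ext -0.0412 0.0368 area 167
loupe ring centroid [0.5421 0.3985] axis yaw 78.4 len(1sig*sqrt12) [0.0688 0.0722] ext -0.0288 0.0305 area 159
```

```bash
cat > loupe.py <<'E'
from fit import *
def ring(p,box,cam_="top"):
    th=np.linspace(0,2*np.pi,60)
    o=np.c_[31*np.cos(th),65.5+31*np.sin(th),0*th+5]/1e3; i=np.c_[(31-p[3])*np.cos(th),65.5+(31-p[3])*np.sin(th),0*th+5]/1e3
    a=render(cam_,[[T(p,o)]],box)-render(cam_,[[T(p,i)]],box)
    h=np.array([[-8,-56,5],[8,-56,5],[p[4],36,5],[-p[4],36,5]])/1e3
    return np.maximum(a,render(cam_,[[T(p,h)]],box))
if __name__=="__main__":
    im=cv2.imread("pics/top0.png"); box=(155,200,191,270)
    c=im[box[1]:box[3],box[0]:box[2]].max(2).astype(float)
    w=np.clip((140-c)/120,0,1); print(np.percentile(c,[1,5,50]))
    f=lambda v:((ring((v[0]/1e3,v[1]/1e3,v[2]/100,v[3],v[4]),box)-w)**2).sum()
    v=np.array([482,418,(np.radians(-18)-np.pi/2)*100,4,4.])
    s=np.vstack([v]+[v+d for d in np.diag([5,5,5,2,2.])])
    r=minimize(f,v,method="Nelder-Mead",options=dict(initial_simplex=s,maxiter=500,xatol=.02,fatol=.01)); print(r.fun,r.x)
    v=r.x
    q=ring((v[0]/1e3,v[1]/1e3,v[2]/100,v[3],v[4]),box)
    cv2.imwrite("pics/lfit.png",cv2.resize((np.hstack([w,q,abs(w-q)])*255).astype(np.uint8),None,fx=5,fy=5))
E
sed -i 's/(np.radians(-18)-np.pi\/2)/np.radians(-108)/' loupe.py
python3 loupe.py
```

```text
[ 19.    66.95 147.  ]
9.268628892733563 [ 482.2983417   419.0061656  -187.78597056    3.8678504     3.90398422]
```

View pics/lfit.png

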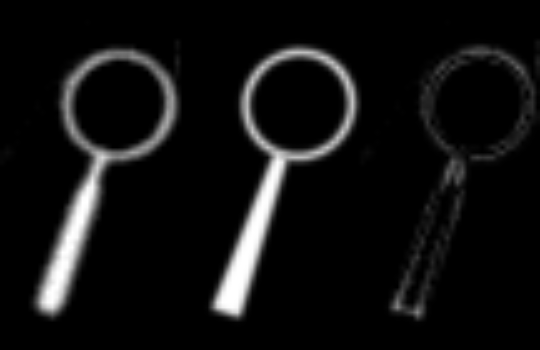

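```bash
cat > overlay.py <<'E'
from fit import *
tray=(0.5659,0.0702,1.4717)
spat=(0.3815,-.2864,np.radians(79.4-90)); brush=(.5800,-.3759,np.radians(81.4-90)); loupe=(.4823,.4190,-1.8779)
def bar(q):
    y=112-65*np.cos(q)+13.5*np.sin(q); z=20+65*np.sin(q)+13.5*np.cos(q); return np.array([[-105,y,z],[105,y,z]])/1e3
def draw(im,n,s,x0,y0,items):
    for P,closed,col in items:
        uv=((proj(n,P)-[x0,y0]+.5)*s-.5); cv2.polylines(im,[np.round(uv*16).astype(np.int32)],closed,col,1,cv2.LINE_AA,4)
def items(qs=(0,.5,1,1.5)):
    it=[]
    A=lambda p,P:T(p,np.array(P)/1e3)
    it.append((A(tray,[[-115,-164,24],[115,-164,24],[115,126,24],[-115,126,24]]),True,(0,0,255)))
    it.append((A(spat,[[-11,100,17],[11,100,17],[11,-20,17],[-11,-20,17]]),True,(0,0,255)))
    it.append((A(spat,[[-15,-150,2],[15,-150,2],[15,-80,2],[-15,-80,2]]),True,(255,0,0)))
    it.append((A(brush,[[-19,-11,16],[19,-11,16],[19,11,16],[-19,11,16]]),True,(255,0,0)))
    it.append((A(brush,[[0,-54,8],[0,156,8]]),False,(0,255,0)))
    th=np.linspace(0,6.28,40); it.append((T(loupe,np.c_[31*np.cos(th),65.5+31*np.sin(th),10+0*th]/1e3),True,(0,0,255)))
    it.append((A(loupe,[[-8,-56,10],[8,-56,10],[0,36,10]]),True,(0,0,255)))
    for q in qs: it.append((T(tray,bar(q)),False,(0,255,255)))
    return it
if __name__=="__main__":
    for n,b,s,o in (("side",(270,150,470,300),4,"os1"),("side",(110,250,300,390),4,"os2"),("top",(240,145,370,270),5,"ot1"),("top",(380,185,500,305),5,"ot2")):
        im=cv2.imread(f"pics/{n}0.png")[b[1]:b[3],b[0]:b[2]]; im=cv2.resize(im,None,fx=s,fy=s,interpolation=cv2.INTER_CUBIC); draw(im,n,s,b[0],b[1],items()); cv2.imwrite(f"pics/{o}.png",im)
E
python3 overlay.py
```

```text
(no output)
```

View pics/os1.png

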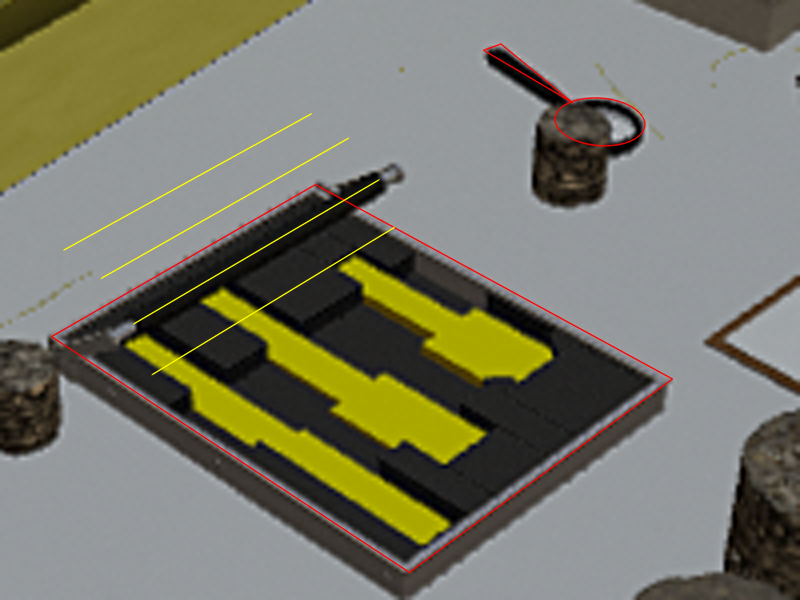

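View pics/os2.png

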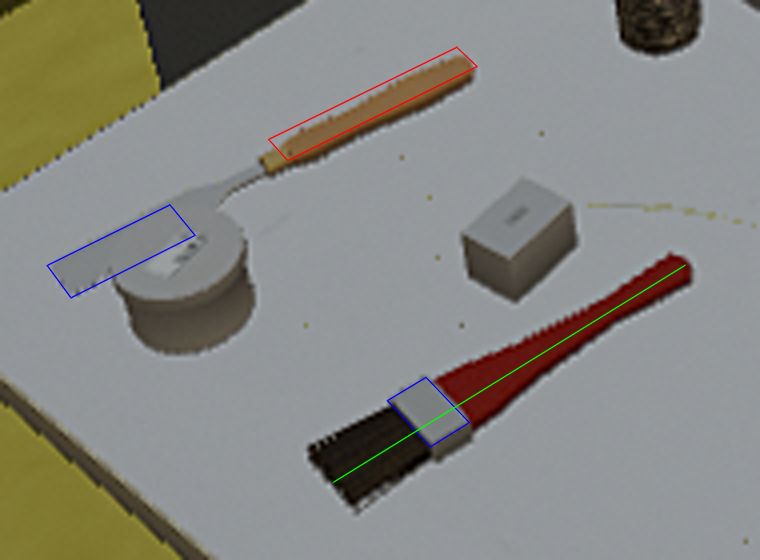

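View pics/ot1.png

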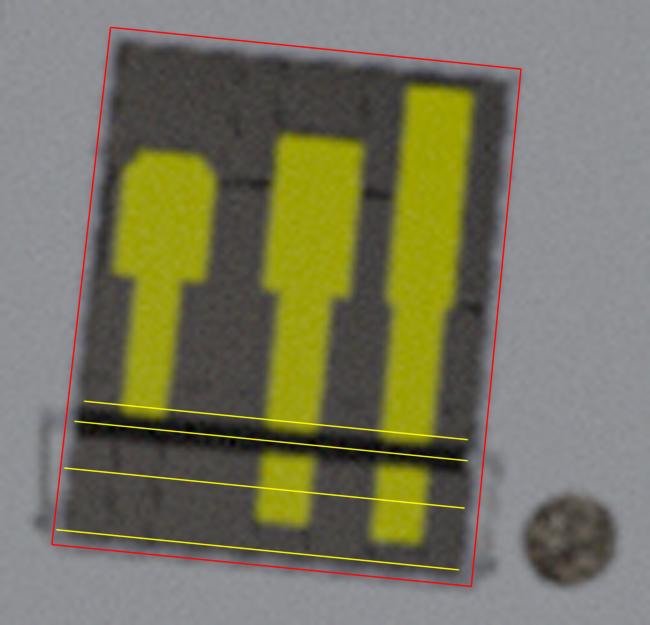

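View pics/ot2.png

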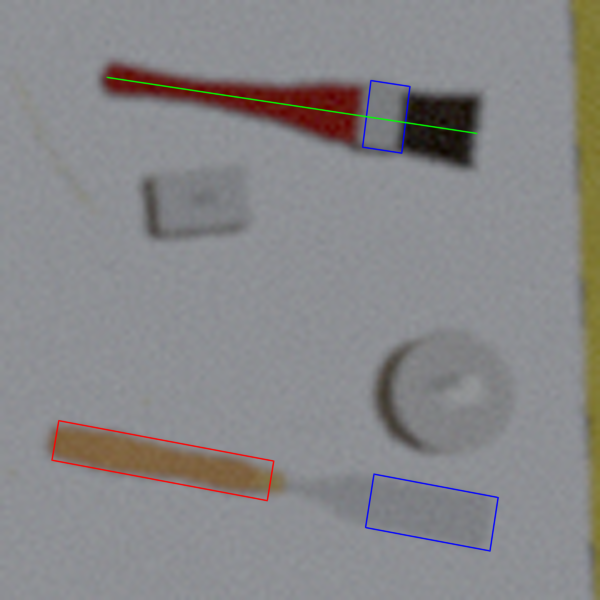

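```bash
cat > cloud.py <<'E'
from fit import *
def cloud(n,d,mask):
    K,k1,M,t=cam(n); v,u=np.nonzero(mask&(d>0)); 
    s=cv2.undistortPoints(np.c_[u,v].astype(float)[:,None],K,np.array([k1,0,0,0,0.]))[:,0]
    return (np.c_[s,np.ones(len(s))]*d[v,u][:,None]-t)@M
E
python3 - <<'E'
from cloud import *
for n in("top","side"):
    im=cv2.imread(f"pics/{n}0.png").astype(int); d=np.load(f"{n}0.npy")
    B,G,Rr=im[...,0],im[...,1],im[...,2]
    org=np.zeros(B.shape,bool); 
    b={"top":(385,262,440,290),"side":(170,255,235,300)}[n]; org[b[1]:b[3],b[0]:b[2]]=True
    m=org&(Rr-B>35); P=cloud(n,d,m); print(n,"spat",len(P),P.mean(0).round(4),np.percentile(P[:,2],[5,50,95]).round(4)); 
    Q=P[:,:2]-P[:,:2].mean(0); e,V=np.linalg.eigh(Q.T@Q); print(np.degrees(np.arctan2(*V[::-1,1])), (Q@V[:,1]).min(),(Q@V[:,1]).max())
    tb=np.zeros(B.shape,bool); b={"top":(385,235,440,255),"side":(230,330,330,400)}[n]; tb[b[1]:b[3],b[0]:b[2]]=True
    P=cloud(n,d,tb); print("table z",np.median(P[:,2]),P.mean(0))
    tb[:]=False; b={"top":(385,295,480,310),"side":(240,270,260,280)}[n]; tb[b[1]:b[3],b[0]:b[2]]=True
    P=cloud(n,d,tb); print("table z",np.median(P[:,2]),P.mean(0))
    tb[:]=False; b={"top":(195,225,230,250),"side":(360,180,380,195)}[n]; tb[b[1]:b[3],b[0]:b[2]]=True
    P=cloud(n,d,tb); print("table z",np.median(P[:,2]),P.mean(0))
    red=(Rr-B>50)&(Rr-G>40); 
    b={"top":(395,192,458,218),"side":(190,300,290,380)}[n]; o=np.zeros_like(red); o[b[1]:b[3],b[0]:b[2]]=True
    P=cloud(n,d,red&o); print("brush",P.mean(0),np.percentile(P[:,2],[5,50,95]))
    yel=(np.minimum(Rr,G)-B>60); b={"top":(250,150,345,270),"side":(280,190,450,300)}[n]; o[:]=0; o[b[1]:b[3],b[0]:b[2]]=True
    P=cloud(n,d,yel&o); print("yel",P.mean(0),np.percentile(P[:,2],[5,50,95]))
E
```

```text
top spat 246 [ 0.3889 -0.2443  0.0157] [0.0112 0.0157 0.0204]
79.31019220269042 -0.06695119176824113 0.058243654724063315
table z 8.968514445013617e-05 [ 4.78535916e-01 -2.52130902e-01  4.74227299e-05]
table z 8.826805492402898e-05 [ 3.19051892e-01 -3.04515770e-01  6.85798261e-05]
table z -0.0003837891447594927 [ 4.99058296e-01  3.06138149e-01 -3.68262734e-04]
brush [ 0.58926063 -0.30543138  0.01376348] [0.00965322 0.01367679 0.01828514]
yel [0.59684887 0.05671449 0.00957076] [0.00296179 0.00878542 0.01625146]
side spat 402 [ 0.3911 -0.2514  0.0135] [0.007  0.0145 0.0186]
79.09854694950158 -0.06678395038527912 0.06366476129765596
table z 0.00017990058672409472 [ 0.683467   -0.31034274  0.00072004]
table z -0.00020328444849091343 [ 4.52847919e-01 -1.67781529e-01 -9.79874317e-05]
table z 7.782351066453028e-05 [0.45420802 0.28870389 0.00586066]
brush [ 0.59350257 -0.30569907  0.01324453] [0.00872682 0.01353308 0.01668087]
yel [0.59316412 0.0611873  0.00830582] [0.00405901 0.0085126  0.01450484]
```

```bash
cat > trayside.py <<'E'
from tray import *
im=cv2.imread("pics/side0.png").astype(float); box=(280,190,445,305)
c=im[box[1]:box[3],box[0]:box[2]]; g=np.minimum(c[...,1],c[...,2])-c[...,0]
a=np.percentile(g,97); b=np.median(g); print(a,b)
y=np.clip((g-b)/(a-b),0,1.1)
def cost(v): return ((render("side",traypolys((v[0]/1e3,v[1]/1e3,v[2]/1e2),v[3:]),box)-y)**2).sum()
v=np.array([566,70,147,-25,-25,-25,14,26.])
s=np.vstack([v]+[v+d for d in np.diag([6,6,3,5,5,5,5,5.])])
r=minimize(cost,v,method="Nelder-Mead",options=dict(initial_simplex=s,maxiter=1200,xatol=.02,fatol=.01)); print(r.fun,r.x); v=r.x
q=render("side",traypolys((v[0]/1e3,v[1]/1e3,v[2]/1e2),v[3:]),box)
cv2.imwrite("pics/tsfit.png",cv2.resize(np.clip(np.hstack([y,q,abs(y-q)])*255,0,255).astype(np.uint8),None,fx=1.6,fy=1.6))
E
python3 trayside.py
```

```text
172.0 -6.0
324.13221004701313 [564.65355742  68.0500533  147.0873432  -23.76549735 -21.43212611
 -26.27674827  13.28016034  28.28793603]
```

View pics/tsfit.png

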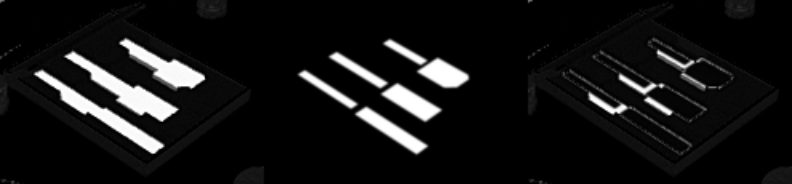

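```bash
cat > plan.py <<'E'
import numpy as np,sys
from scipy.spatial.transform import Rotation as R
TRAY=np.array([.5653,.0692,1.4713])
def tw(x,y,z=0):
    c,s=np.cos(TRAY[2]),np.sin(TRAY[2]); return np.array([TRAY[0]+c*x-s*y,TRAY[1]+s*x+c*y,z])
def barpt(q,x=0):
    return tw(x/1e3,(112-65*np.cos(q)+13.5*np.sin(q))/1e3,(20+65*np.sin(q)+13.5*np.cos(q))/1e3)
def down(phi):
    X=np.array([0,0,-1.]); Z=np.array([np.cos(phi),np.sin(phi),0]); return R.from_matrix(np.c_[X,np.cross(Z,X),Z])
def yawof(rv): 
    m=R.from_rotvec(rv).as_matrix(); return np.arctan2(m[1,2],m[0,2])
def near(phi,ref): return phi+np.pi*np.round((ref-phi)/np.pi)
class P:
    """simulates commanded pose; targets given as grasp point (6mm ahead of TCP)"""
    def __init__(s,pos,rot): s.p=np.array(pos,float); s.r=R.from_rotvec(rot); s.rows=[]
    def go(s,g,phi,n,c,dec=2):
        """n rows to grasp point g with jaw yaw phi; spread evenly; shift first in current axes then turn"""
        tgt=np.array(g)+[0,0,.006]; tr=down(phi)
        for k in range(n):
            f=1/(n-k)
            d=np.round(s.r.inv().apply((tgt-s.p)*f)*100,dec)
            w=np.round(np.degrees((s.r.inv()*tr).as_rotvec()*f),1)
            s.rows.append((*d,*w,c)); s.p=s.p+s.r.apply(d/100); s.r=s.r*R.from_rotvec(np.radians(w))
        return s
    def hold(s,n,c):
        for _ in range(n): s.rows.append((0,0,0,0,0,0,c)); 
        return s
    def out(s):
        for i in range(0,len(s.rows),10):
            print("; ".join(" ".join(f"{v:g}" if v else "0" for v in r) for r in s.rows[i:i+10])); print(len(s.rows[i:i+10]))
E
python3 - <<'E'
from plan import *
from plant import *
st=get_state(); m=R.from_rotvec(st['eef_rot']).as_matrix(); print(st['t'],m.round(3)); y=yawof(st['eef_rot']); print(y,st['q'][0],st['q'][5])
print(barpt(.5,34),barpt(2.1,34),tw(-.072,0),tw(-.008,-.06),tw(.074,0))
E
```

```text
0.1 [[-0.     0.975  0.221]
 [ 0.002  0.221 -0.975]
 [-1.     0.    -0.002]]
-1.3480373581504854 -1.4047034721841778 -0.056667890483662484
[0.50755173 0.10913377 0.06301002] [0.41298282 0.1185742  0.06929319] [ 0.55814808 -0.00244391  0.        ] [0.6242086  0.05527963 0.        ] [0.57265059 0.14283402 0.        ]
```

```bash
python3 - <<'E'
from plan import *
from plant import *
st=get_state(); p=P(st['eef_pos'],st['eef_rot'])
ph=near(TRAY[2]+np.pi/2,-.1)
b=barpt(.5,34)
p.go([b[0],b[1],.15],ph,15,0).go(b,ph,3,0).hold(2,200); p.out()
E
```

```text
0.61 3.46 -3.96 -4.8 0 0 0; 0.61 3.78 -3.66 -4.8 0 0 0; 0.61 4.07 -3.33 -4.8 0 0 0; 0.61 4.34 -2.97 -4.8 0 0 0; 0.61 4.57 -2.6 -4.8 0 0 0; 0.61 4.77 -2.21 -4.8 0 0 0; 0.61 4.94 -1.8 -4.7 0 0 0; 0.61 5.07 -1.39 -4.8 0 0 0; 0.61 5.17 -0.96 -4.7 0 0 0; 0.61 5.23 -0.54 -4.8 0 0 0
10
0.61 5.26 -0.1 -4.7 0 0 0; 0.62 5.25 0.34 -4.8 0 0 0; 0.61 5.2 0.77 -4.7 0 0 0; 0.62 5.12 1.2 -4.8 0 0 0; 0.61 5 1.62 -4.7 0 -0.1 0; 2.9 0 0 0 0 0 0; 2.9 0 0 0 0 0 0; 2.9 0 0 0 0 0 0; 0 0 0 0 0 0 200; 0 0 0 0 0 0 200
10
```

play_rows --deltas "0.6 3.45 -3.95 -4.8 0 0 0; 0.6 3.8 -3.65 -4.8 0 0 0; 0.6 4.05 -3.35 -4.8 0 0 0; 0.6 4.35 -2.95 -4.8 0 0 0; 0.6 4.55 -2.6 -4.8 0 0 0; 0.6 4.75 -2.2 -4.8 0 0 0; 0.6 4.95 -1.8 -4.7 0 0 0; 0.6 5.05 -1.4 -4.8 0 0 0; 0.6 5.15 -0.95 -4.7 0 0 0; 0.6 5.25 -0.55 -4.8 0 0 0" --newtons 30

```text
t: 1.35
eef_pos: [0.3826, -0.1214, 0.1872]
eef_rot: [0.401, 1.533, -0.401]
force: [0.4, -0.7, 0.8]
grip_width: 0.0878
```

play_rows --deltas "0.6 5.25 -0.1 -4.7 0 0 0; 0.6 5.25 0.35 -4.8 0 0 0; 0.6 5.2 0.75 -4.7 0 0 0; 0.6 5.1 1.2 -4.8 0 0 0; 0.6 5 1.6 -4.7 0 0 0; 2.9 0 0 0 0 0 0; 2.9 0 0 0 0 0 0; 1.5 0 0 0 0 0 0; 0 0 0 0 0 0 0; 0 0 0 0 0 0 0"

```text
t: 2.6
eef_pos: [0.5074, 0.1079, 0.086]
eef_rot: [0.079, 1.568, -0.079]
force: [-0.1, -0.2, 0.7]
grip_width: 0.0879
```

```bash
python3 - <<'E'
from plan import *
from plant import *
import cv2
st=get_state(); print(st['eef_pos'],yawof(st['eef_rot']),st['force'])
ph=near(TRAY[2]+np.pi/2,-.1)
b=barpt(.5,34); p=P(st['eef_pos'],st['eef_rot']); p.go(b,ph,2,0); p.out()
im,d=capture("side"); cv2.imwrite("pics/s1.png",cv2.resize(im[120:320,240:480],None,fx=3,fy=3,interpolation=cv2.INTER_CUBIC))
E
```

```text
[0.50744654 0.10793794 0.08597331] -0.10049232718936306 [-0.06229567 -0.15003502  0.67364346]
0.85 0.06 0 0 0.1 0 0; 0.85 0.06 0 -0.1 0 0 0
2
```

View pics/s1.png

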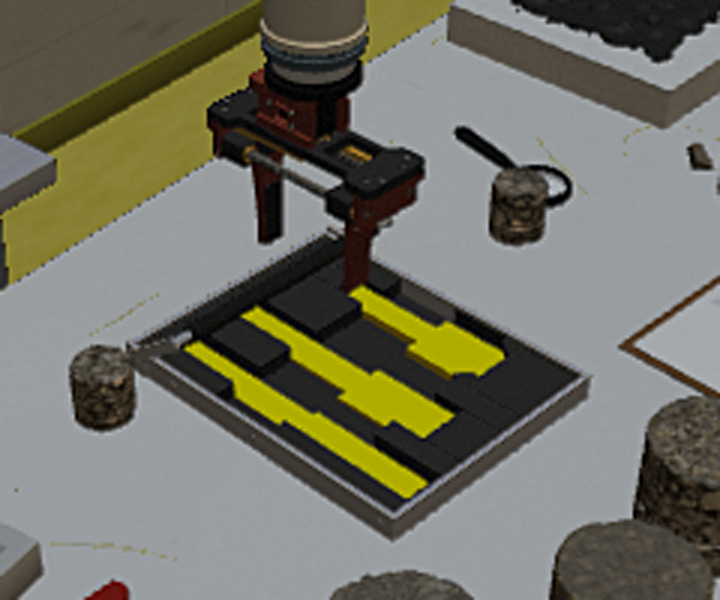

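```bash
python3 - <<'E'
from overlay import *
import overlay
overlay.tray=(.5653,.0692,1.4713)
for n,b,s in (("side",(280,180,380,260),8),("top",(245,215,345,265),8)):
    im=cv2.imread(f"pics/{n}0.png")[b[1]:b[3],b[0]:b[2]]; im=cv2.resize(im,None,fx=s,fy=s,interpolation=cv2.INTER_CUBIC)
    draw(im,n,s,b[0],b[1],[(T(overlay.tray,bar(q)),False,c) for q,c in ((.3,(0,255,255)),(.5,(0,0,255)),(.7,(0,255,0)))]); cv2.imwrite(f"pics/bar_{n}.png",im)
E
```

```text
(no output)
```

View pics/bar_side.png

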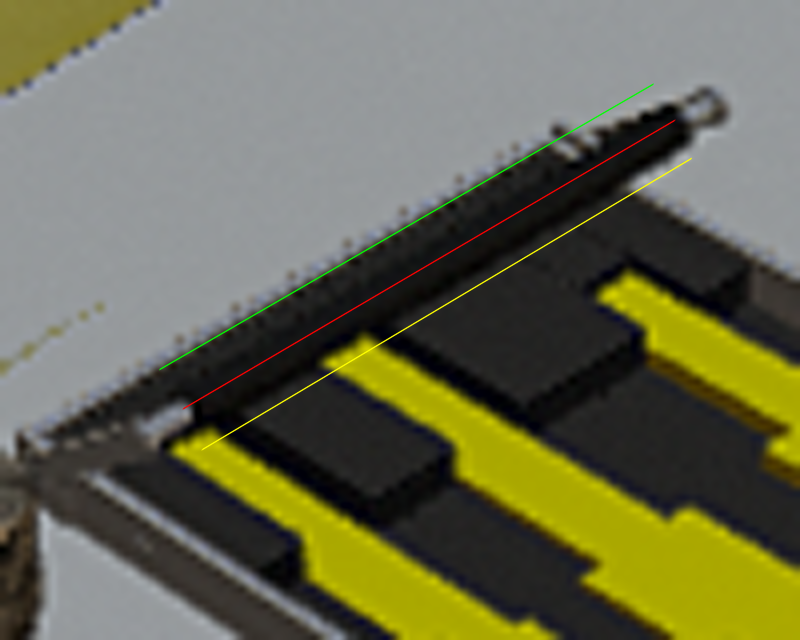

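View pics/bar_top.png

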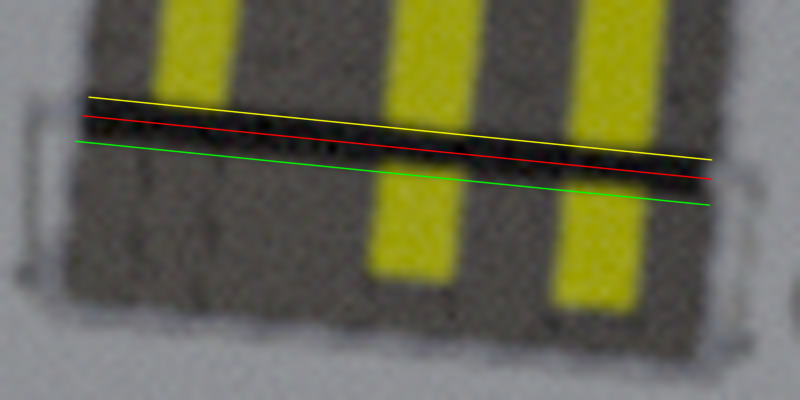

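play_rows --deltas "0.85 0.06 0 0 0 0 0; 0.85 0.06 0 0 0 0 0; 0 0 0 0 0 0 200; 0 0 0 0 0 0 230; 0 0 0 0 0 0 230; 0 0 0 0 0 0 230; 0 0 0 0 0 0 230; 0 0 0 0 0 0 230; 0 0 0 0 0 0 230; 0 0 0 0 0 0 230" --newtons 15

```text
t: 3.9
eef_pos: [0.5081, 0.1091, 0.0682]
eef_rot: [0.079, 1.566, -0.079]
force: [4.7, 0.3, -0.1]
grip_width: 0.0155
```

```bash
python3 - <<'E'
from plan import *
from plant import *
st=get_state(); print(st['eef_pos'],yawof(st['eef_rot']),st['force'],st['grip_width'])
ph=near(TRAY[2]+np.pi/2,-.1)
p=P(st['eef_pos'],st['eef_rot'])
g=st['eef_pos']-[0,0,.006]
# relative arc from q0
q0=.48
for q in np.linspace(q0,2.15,21)[1:]: p.go(g+barpt(q,34)-barpt(q0,34),ph,1,230)
p.out()
E
```

```text
[0.50809967 0.10910186 0.06819145] -0.10023510818260317 [ 4.68912017  0.25671642 -0.10358839] 0.015476211416821414
-0.42 0 -0.37 0 0.2 0 230; -0.38 0 -0.4 0 0 0 230; -0.34 0 -0.43 0 0 0 230; -0.31 0 -0.46 0 0 0 230; -0.27 0 -0.48 0 0 0 230; -0.23 0 -0.51 0 0 0 230; -0.19 0 -0.52 0 0 0 230; -0.14 0 -0.54 0 0 0 230; -0.1 0 -0.54 0 0 0 230; -0.05 0 -0.55 0 0 0 230
10
-0.01 0 -0.56 0 0 0 230; 0.05 0 -0.55 0 0 0 230; 0.08 0 -0.55 0 0 0 230; 0.14 0 -0.54 0 0 0 230; 0.17 -0.01 -0.52 0 0 0 230; 0.22 0 -0.51 0 0 0 230; 0.26 0 -0.49 0 0 0 230; 0.31 0 -0.46 0 0 0 230; 0.34 0 -0.44 0 0 0 230; 0.37 0 -0.41 0 0 0 230
10
```

play_rows --deltas "-0.8 0 -0.77 0 0 0 230; -0.65 0 -0.89 0 0 0 230; -0.5 0 -0.99 0 0 0 230; -0.33 0 -1.06 0 0 0 230; -0.15 0 -1.09 0 0 0 230; 0.04 0 -1.11 0 0 0 230; 0.22 0 -1.09 0 0 0 230; 0.39 0 -1.03 0 0 0 230; 0.57 0 -0.95 0 0 0 230; 0.71 0 -0.85 0 0 0 230"

```text
t: 5.15
eef_pos: [0.4085, 0.1193, 0.072]
eef_rot: [0.079, 1.57, -0.078]
force: [4.2, 2.2, 3.0]
grip_width: 0.0158
```

```bash
python3 - <<'E'
from plan import *
from plant import *
import cv2
st=get_state(); print(st['eef_pos'],yawof(st['eef_rot']),st['force'],st['grip_width'],barpt(2.15,34))
im,d=capture("side"); cv2.imwrite("pics/s2.png",cv2.resize(im[120:320,240:480],None,fx=3,fy=3,interpolation=cv2.INTER_CUBIC))
p=P(st['eef_pos'],st['eef_rot']); g=st['eef_pos']-[0,0,.006]
ph=near(TRAY[2]+np.pi/2,-.1)
p.hold(2,150).go(g+[0,0,.06],ph,2,150)
s=np.array([.3815,-.2864]); 
p.go([.42,-.2864,.10],-.185,8,110).go([.3815,-.2864,.10],-.185,1,110); p.out()
E
```

```text
[0.40849778 0.11925739 0.07196404] -0.09985336271930238 [4.21359716 2.20291144 3.02654868] 0.015836514682382626 [0.41058667 0.11881339 0.06700909]
0 0 0 0 0 0 150; 0 0 0 0 0 0 150; -3 0 0 0 0 0 150; -3 0 0 0 0 0 150; 0.32 -5.03 0.65 0.6 0 0 110; 0.32 -5.02 0.7 0.6 0 0 110; 0.32 -5.02 0.75 0.6 0 0 110; 0.33 -5.01 0.81 0.6 0 0 110; 0.32 -5 0.86 0.6 0 0 110; 0.33 -4.99 0.91 0.6 0 0 110
10
0.32 -4.98 0.96 0.6 0 0 110; 0.33 -4.97 1.02 0.7 0 0 110; 0 -0.71 -3.79 0 0 0 110
3
```

View pics/s2.png

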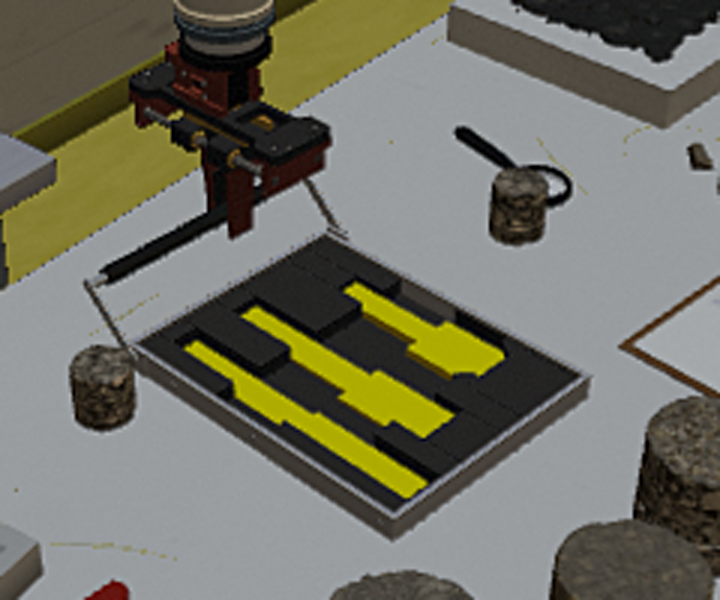

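play_rows --deltas "0 0 0 0 0 0 150; 0 0 0 0 0 0 150; -3 0 0 0 0 0 150; -3 0 0 0 0 0 150; 0.3 -5.05 0.65 0.6 0 0 110; 0.3 -5 0.7 0.6 0 0 110; 0.3 -5 0.75 0.6 0 0 110; 0.3 -5 0.8 0.6 0 0 110; 0.3 -5 0.85 0.6 0 0 110; 0.3 -5 0.9 0.6 0 0 110"

```text
t: 6.45
eef_pos: [0.4168, -0.1867, 0.1142]
eef_rot: [0.129, 1.568, -0.128]
force: [2.1, -0.0, -0.2]
grip_width: 0.0501
```

play_rows --deltas "0.3 -5 0.95 0.6 0 0 110; 0.3 -5 1 0.7 0 0 110; 0 -0.7 -3.8 0 0 0 110; 0 0 0 0 0 0 110; 0 0 0 0 0 0 110; 0 0 0 0 0 0 110; 0 0 0 0 0 0 110; 0 0 0 0 0 0 110; 0 0 0 0 0 0 110; 0 0 0 0 0 0 110"

```text
t: 7.7
eef_pos: [0.3813, -0.2866, 0.1087]
eef_rot: [0.146, 1.566, -0.146]
force: [-0.2, 0.7, -0.3]
grip_width: 0.0499
```

```bash
python3 - <<'E'
from plan import *
from plant import *
import cv2
st=get_state(); print(st['eef_pos'],yawof(st['eef_rot']),st['force'],st['grip_width'])
for n,b in (("side",(100,230,320,390)),("top",(240,145,480,325))):
    im,d=capture(n); cv2.imwrite(f"pics/{n}3.png",im); cv2.imwrite(f"pics/{n}3c.png",cv2.resize(im[b[1]:b[3],b[0]:b[2]],None,fx=3.3,fy=3.3,interpolation=cv2.INTER_CUBIC))
p=P(st['eef_pos'],st['eef_rot'])
p.go([.3815,-.2864,.021],-.185,4,110).hold(4,255); p.out()
E
```

```text
[ 0.38133894 -0.28664229  0.10865305] -0.18547552161771913 [-0.21826191  0.65318471 -0.31645693] 0.04987321581184083
2.04 0.01 0 0 0 0 110; 2.04 0.01 0 0 0 0 110; 2.04 0 0.01 0 0 0 110; 2.05 0.01 0 0 0 0 110; 0 0 0 0 0 0 255; 0 0 0 0 0 0 255; 0 0 0 0 0 0 255; 0 0 0 0 0 0 255
8
```

View pics/side3c.png

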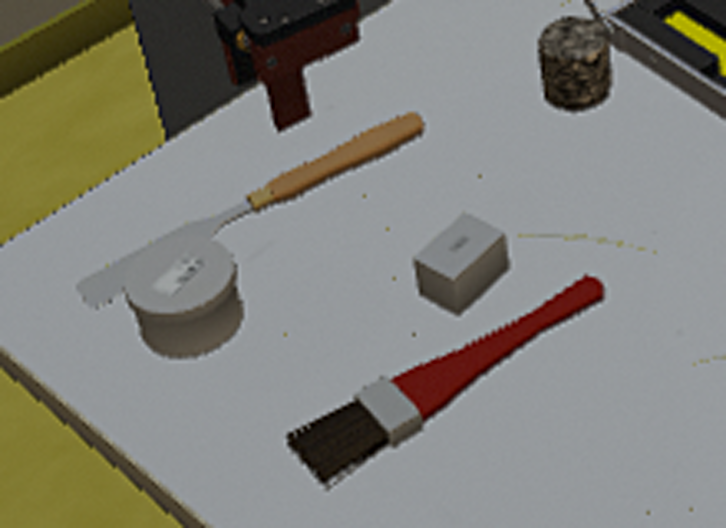

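View pics/top3c.png

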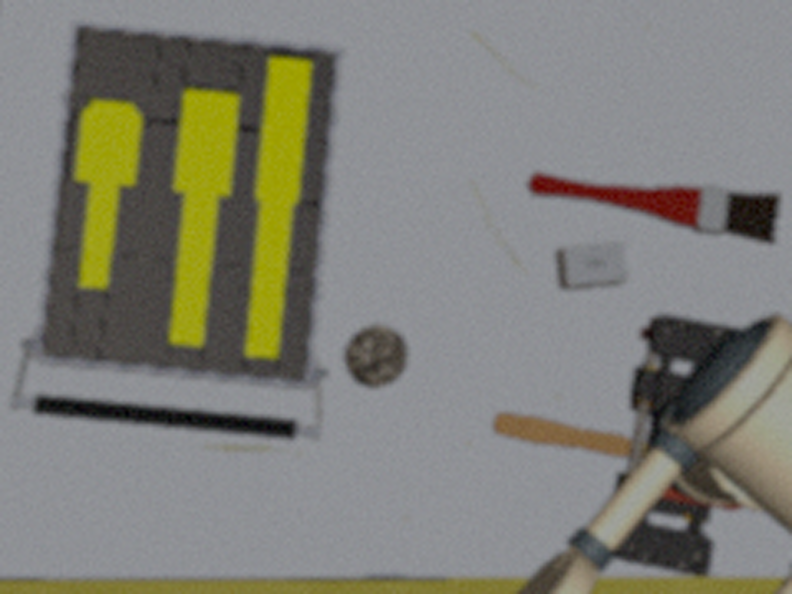

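play_rows --deltas "2 0 0 0 0 0 110; 2 0 0 0 0 0 110; 2 0 0 0 0 0 110; 2.1 0 0 0 0 0 110; 0 0 0 0 0 0 110; 0 0 0 0 0 0 255; 0 0 0 0 0 0 255; 0 0 0 0 0 0 255; 0 0 0 0 0 0 255; 0 0 0 0 0 0 255" --newtons 35

```text
t: 9.05
eef_pos: [0.3813, -0.2867, 0.0276]
eef_rot: [0.146, 1.566, -0.146]
force: [-0.9, -0.2, -0.6]
grip_width: 0.0179
```

```bash
cat > refit.py <<'E'
from tray import *
im=cv2.imread("pics/top3.png").astype(float); box=(235,145,345,270)
c=im[box[1]:box[3],box[0]:box[2]]; g=np.minimum(c[...,1],c[...,2])-c[...,0]
a=np.percentile(g,97); b=np.median(g); y=np.clip((g-b)/(a-b),0,1.1)
v=np.array([566,70,147,-25,-25,-25,14,26.])
s=np.vstack([v]+[v+d for d in np.diag([6,6,3,5,5,5,5,5.])])
f=lambda v:((render("top",traypolys((v[0]/1e3,v[1]/1e3,v[2]/1e2),v[3:]),box)-y)**2).sum()
r=minimize(f,v,method="Nelder-Mead",options=dict(initial_simplex=s,maxiter=1200,xatol=.02,fatol=.01)); print(r.fun,r.x)
E
python3 refit.py
python3 - <<'E'
from plan import *
from plant import *
st=get_state(); print(st['eef_pos'],yawof(st['eef_rot']),st['force'],st['grip_width'])
p=P(st['eef_pos'],st['eef_rot'])
g=st['eef_pos']-[0,0,.006]
t=tw(-.072,0)
p.go(g+[0,0,.08],-.185,3,255).go([t[0]-.04,t[1]-.04,.11],1.4713,10,255).go([t[0],t[1],.11],1.4713,2,255).hold(5,255); p.out()
E
```

```text
44.48042680443798 [565.26236451  70.38622243 147.27090984 -23.08055392 -26.06973519
 -27.18039228  12.03744497  25.64204446]
[ 0.38126535 -0.28665544  0.02756565] -0.1855686904809662 [-0.86376336 -0.22452189 -0.63369742] 0.017948638375403815
-2.67 0 0 0 0 0 255; -2.66 0 0 0 0 0 255; -2.67 0 0 0 0 0 255; -0.08 2.65 0.89 -9.5 0 0 255; -0.08 2.47 1.32 -9.5 0 0 255; -0.09 2.22 1.71 -9.5 0 0 255; -0.08 1.9 2.05 -9.5 0 0 255; -0.09 1.54 2.34 -9.5 0 0 255; -0.08 1.13 2.56 -9.5 0 0 255; -0.09 0.69 2.71 -9.5 0 0 255
10
-0.08 0.24 2.79 -9.5 0 0 255; -0.09 -0.23 2.79 -9.5 0 0 255; -0.08 -0.68 2.72 -9.4 0 0 255; 0 -1.79 2.19 0 0 0 255; 0 -1.79 2.19 0 0 0 255; 0 0 0 0 0 0 255; 0 0 0 0 0 0 255; 0 0 0 0 0 0 255; 0 0 0 0 0 0 255; 0 0 0 0 0 0 255
10
```

play_rows --deltas "-2 0 0 0 0 0 255; -3 0 0 0 0 0 255; -3 0 0 0 0 0 255; -0.1 2.65 0.9 -9.5 0 0 255; -0.1 2.45 1.3 -9.5 0 0 255; -0.1 2.2 1.7 -9.5 0 0 255; -0.1 1.9 2.05 -9.5 0 0 255; -0.1 1.55 2.35 -9.5 0 0 255; -0.1 1.15 2.55 -9.5 0 0 255; -0.1 0.7 2.7 -9.5 0 0 255"

```text
t: 10.3
eef_pos: [0.477, -0.1151, 0.1146]
eef_rot: [-0.764, 1.432, 0.764]
force: [0.4, -0.5, -0.8]
grip_width: 0.0182
```

play_rows --deltas "-0.1 0.25 2.8 -9.5 0 0 255; -0.1 -0.25 2.8 -9.5 0 0 255; -0.1 -0.7 2.7 -9.4 0 0 255; 0 -1.8 2.2 0 0 0 255; 0 -1.8 2.2 0 0 0 255; 0 0 0 0 0 0 255; 0 0 0 0 0 0 255; 0 0 0 0 0 0 255; 0 0 0 0 0 0 255; 0 0 0 0 0 0 255"

```text
t: 11.55
eef_pos: [0.5581, -0.003, 0.1178]
eef_rot: [-1.135, 1.255, 1.135]
force: [0.3, -0.7, -1.2]
grip_width: 0.0179
```

```bash
python3 - <<'E'
from plan import *
from plant import *
import cv2
st=get_state(); print(st['eef_pos'],yawof(st['eef_rot']),st['force'],st['grip_width'])
for n,b in (("side",(270,120,490,300)),("top",(240,125,400,275))):
    im,d=capture(n); cv2.imwrite(f"pics/{n}4.png",im); np.save(f"{n}4.npy",d);cv2.imwrite(f"pics/{n}4c.png",cv2.resize(im[b[1]:b[3],b[0]:b[2]],None,fx=3.3,fy=3.3,interpolation=cv2.INTER_CUBIC))
E
```

```text
[ 0.55809426 -0.00298562  0.11780209] 1.4701159229605878 [ 0.2700263  -0.6862032  -1.24163429] 0.017870244856726194
```

View pics/side4c.png

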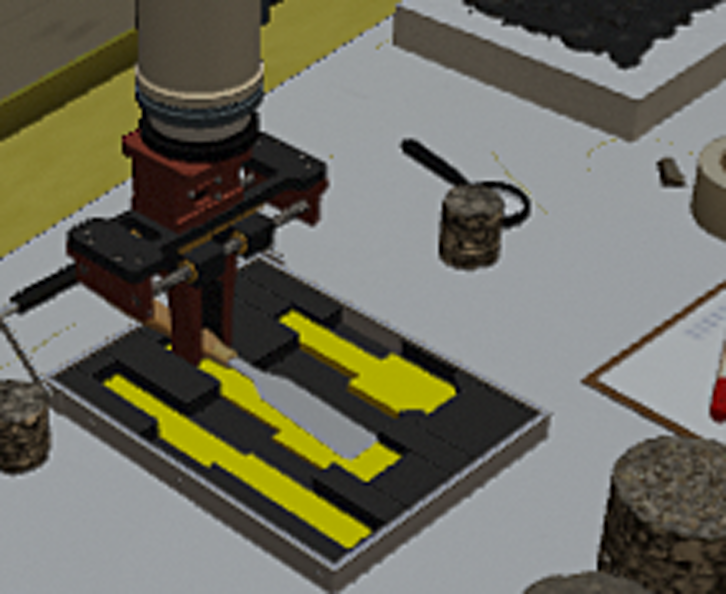

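View pics/top4c.png

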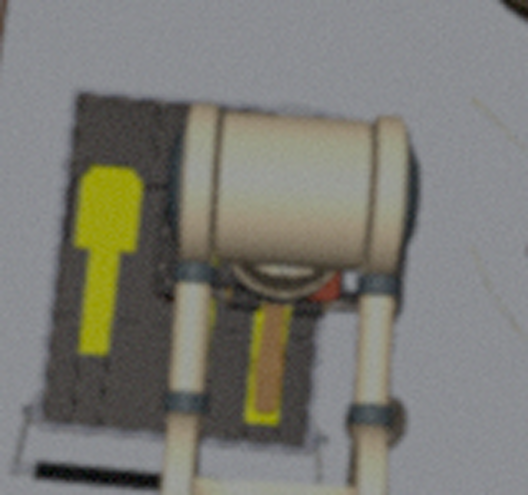

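```bash
python3 - <<'E'
from cloud import *
TR=np.array([.5653,.0692,1.4713])
def loc(P):
    c,s=np.cos(TR[2]),np.sin(TR[2]); d=P[:,:2]-TR[:2]; return np.c_[d[:,0]*c+d[:,1]*s,-d[:,0]*s+d[:,1]*c,P[:,2]]*1000
for n,b in (("side",(325,215,390,265)),("top",(305,215,332,252))):
    im=cv2.imread(f"pics/{n}4.png").astype(int); d=np.load(f"{n}4.npy"); m=np.zeros(d.shape,bool); m[b[1]:b[3],b[0]:b[2]]=True
    if n=="top": m&=(im[...,2]-im[...,0]>25)&(im[...,2]-im[...,1]>12)
    else: m&=(abs(im[...,2]-im[...,0])<20)&(im[...,1]>75)
    P=loc(cloud(n,d,m)); P=P[(P[:,2]>60)&(P[:,2]<140)]
    for lo in range(-160,120,20):
        q=P[(P[:,1]>=lo)&(P[:,1]<lo+20)]
        if len(q)>4: print(n,lo,len(q),"x %.1f..%.1f mid %.1f z %.1f"%(*np.percentile(q[:,0],[4,96]),np.percentile(q[:,0],[4,96]).mean(),np.median(q[:,2])))
    print(P[:,1].min(),P[:,1].max())
E
```

```text
side -160 39 x -86.2..-60.0 mid -73.1 z 92.5
side -140 84 x -86.2..-59.5 mid -72.9 z 93.0
side -120 80 x -85.4..-60.1 mid -72.8 z 94.6
side -100 78 x -85.7..-61.3 mid -73.5 z 96.0
side -80 66 x -84.5..-61.4 mid -72.9 z 97.5
side -60 31 x -78.0..-68.0 mid -73.0 z 99.3
side -40 12 x -78.3..-69.0 mid -73.6 z 99.5
-148.6036556619652 -29.484235365436792
top 0 6 x -79.2..-64.1 mid -71.7 z 102.7
top 20 47 x -78.6..-65.1 mid -71.9 z 105.4
top 40 58 x -80.6..-63.3 mid -71.9 z 104.6
top 60 64 x -82.1..-62.2 mid -72.1 z 105.6
top 80 58 x -80.9..-63.1 mid -72.0 z 105.7
16.57488877959124 100.55390631957623
```

play_rows --deltas "2 0 0.05 0 0 0 255; 2 0 0 0 0 0 255; 2 0 0 0 0 0 255; 1 0 0 0 0 0 255; 0.6 0 0 0 0 0 255; 0.3 0 0 0 0 0 255; 0.2 0 0 0 0 0 255; 0.15 0 0 0 0 0 255; 0 0 0 0 0 0 255; 0 0 0 0 0 0 255"

```text
t: 12.9
eef_pos: [0.5584, -0.0021, 0.0354]
eef_rot: [-1.135, 1.255, 1.135]
force: [0.2, -0.8, -0.1]
grip_width: 0.0184
```

```bash
cat > snap.py <<'E'
import sys
from plan import *
from plant import *
import cv2
def state():
    st=get_state(); print(round(st['t'],2),st['eef_pos'].round(4),"yaw",round(yawof(st['eef_rot']),4),"F",st['force'].round(1),"w",round(st['grip_width'],4)); return st
def snap(tag,views):
    for n,b,s in views:
        im,d=capture(n); cv2.imwrite(f"pics/{n}{tag}.png",im); np.save(f"{n}{tag}.npy",d); cv2.imwrite(f"pics/{n}{tag}c.png",cv2.resize(im[b[1]:b[3],b[0]:b[2]],None,fx=s,fy=s,interpolation=cv2.INTER_CUBIC))
E
python3 -c "
from snap import *
state(); snap('5',[('side',(270,150,470,300),4)])"
```

```text
12.9 [ 0.5584 -0.0021  0.0354] yaw 1.4707 F [ 0.2 -0.8 -0.1] w 0.0184
```

View pics/side5c.png

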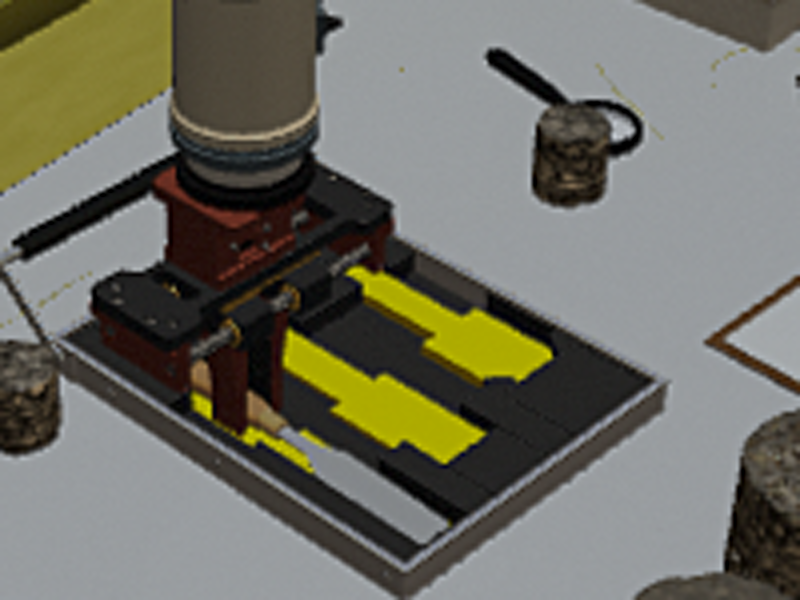

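```bash
python3 - <<'E'
from snap import *
st=state(); p=P(st['eef_pos'],st['eef_rot']); g=st['eef_pos']-[0,0,.006]
p.go(g-[0,0,.0015],1.4713,1,255).hold(1,255).hold(2,150).go(g+[0,0,.08],1.4713,2,150).go([.5800,-.3759,.09],-.150,9,90).hold(5,90); p.out()
E
```

```text
12.95 [ 0.5584 -0.0021  0.0353] yaw 1.4707 F [ 0.4 -0.3 -1.2] w 0.0176
0.15 0 0 0 0 0 255; 0 0 0 0 0 0 255; 0 0 0 0 0 0 150; 0 0 0 0 0 0 150; -4.07 0 0 0 0 0 150; -4.08 0 0 0 0 0 150; 0.22 -0.65 -4.11 10.3 0 0 90; 0.21 -1.38 -3.92 10.3 0 0 90; 0.22 -2.06 -3.62 10.3 0 0 90; 0.21 -2.67 -3.19 10.3 0 0 90
10
0.22 -3.2 -2.66 10.3 0 0 90; 0.21 -3.62 -2.04 10.3 0 0 90; 0.22 -3.93 -1.37 10.4 0 0 90; 0.21 -4.11 -0.63 10.3 0 0 90; 0.22 -4.16 0.11 10.4 0 0 90; 0 0 0 0 0 0 90; 0 0 0 0 0 0 90; 0 0 0 0 0 0 90; 0 0 0 0 0 0 90; 0 0 0 0 0 0 90
10
```

play_rows --deltas "0.15 0 0 0 0 0 255; 0 0 0 0 0 0 255; 0 0 0 0 0 0 150; 0 0 0 0 0 0 150; -2 0 0 0 0 0 150; -6.1 0 0 0 0 0 150; 0.2 -0.65 -4.1 10.3 0 0 90; 0.2 -1.4 -3.9 10.3 0 0 90; 0.2 -2.05 -3.6 10.3 0 0 90; 0.2 -2.65 -3.2 10.3 0 0 90"

```text
t: 14.2
eef_pos: [0.5683, -0.1692, 0.1086]
eef_rot: [-0.584, 1.489, 0.582]
force: [0.8, 0.1, 1.3]
grip_width: 0.0567
```

play_rows --deltas "0.2 -3.2 -2.65 10.3 0 0 90; 0.2 -3.6 -2.05 10.3 0 0 90; 0.2 -3.95 -1.35 10.4 0 0 90; 0.2 -4.1 -0.65 10.3 0 0 90; 0.2 -4.15 0.1 10.4 0 0 90; 0 0 0 0 0 0 90; 0 0 0 0 0 0 90; 0 0 0 0 0 0 90; 0 0 0 0 0 0 90; 0 0 0 0 0 0 90"

```text
t: 15.45
eef_pos: [0.58, -0.3745, 0.0969]
eef_rot: [0.117, 1.567, -0.118]
force: [-0.6, 0.6, 0.6]
grip_width: 0.0569
```

```bash
python3 - <<'E'
from snap import *
st=state(); snap('6',[('top',(240,145,370,270),5),('side',(270,150,470,300),4)]); p=P(st['eef_pos'],st['eef_rot'])
p.go([.5800,-.3759,.021],-.150,4,90); p.out()
E
```

```text
15.45 [ 0.58   -0.3745  0.0969] yaw -0.1495 F [-0.6  0.6  0.6] w 0.0569
1.75 -0.03 0.01 0 0 0 90; 1.75 -0.04 0 0 0 0 90; 1.75 -0.03 0.01 0 0 0 90; 1.74 -0.04 0 0 0 0 90
4
```

View pics/top6c.png

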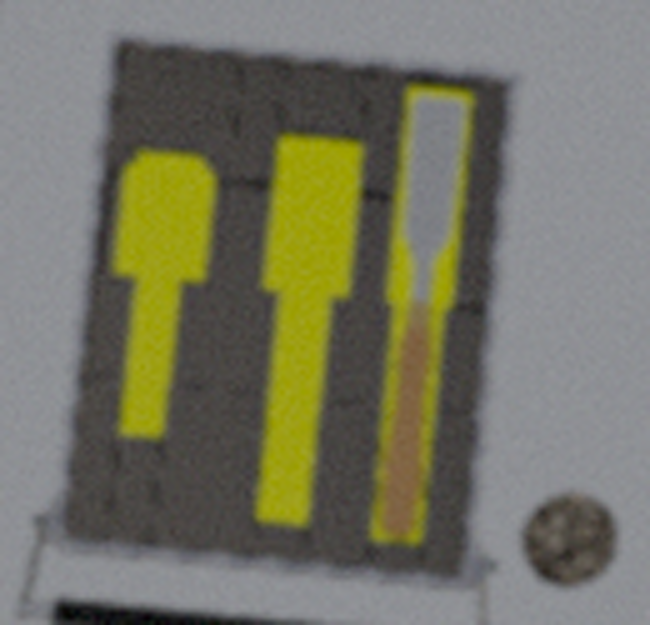

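View pics/side6.png

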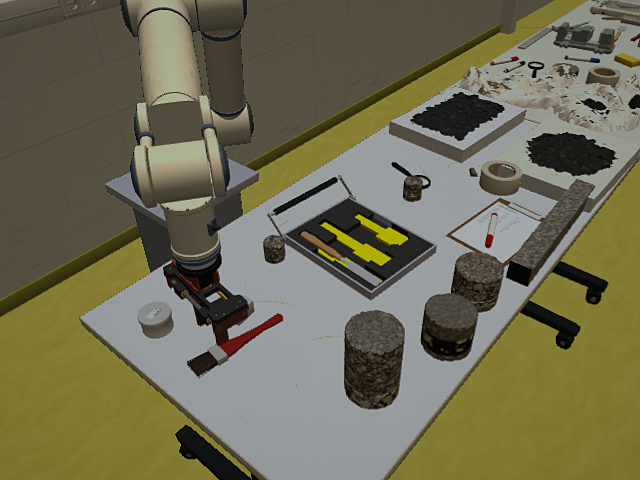

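play_rows --deltas "2.5 -0.05 0 0 0 0 90; 2.5 -0.05 0 0 0 0 90; 1.5 -0.05 0 0 0 0 90; 0.5 0 0 0 0 0 90; 0 0 0 0 0 0 90; 0 0 0 0 0 0 255; 0 0 0 0 0 0 255; 0 0 0 0 0 0 255; 0 0 0 0 0 0 255; 0 0 0 0 0 0 255" --newtons 45

```text
t: 16.8
eef_pos: [0.5799, -0.3769, 0.0275]
eef_rot: [0.118, 1.566, -0.119]
force: [-0.2, -0.7, 4.7]
grip_width: 0.038
```

```bash
python3 - <<'E'
from snap import *
st=state(); p=P(st['eef_pos'],st['eef_rot']); g=st['eef_pos']-[0,0,.006]
t=tw(-.008,-.06)
p.go(g+[0,0,.09],-.150,3,255).go([t[0],t[1],.11],1.4713,10,255).hold(7,255); p.out()
E
```

```text
16.8 [ 0.5799 -0.3769  0.0275] yaw -0.1507 F [-0.2 -0.7  4.7] w 0.038
-3 0 0 0 0 0 255; -3 0 0.01 0 0 0 255; -3 -0.01 0 0 0.1 0 255; 0.01 4.34 -0.21 -9.3 0 0 255; 0.01 4.32 0.49 -9.3 0 0 255; 0.01 4.18 1.19 -9.3 0 0 255; 0.01 3.93 1.84 -9.3 0 0 255; 0.01 3.58 2.46 -9.3 0 0 255; 0.01 3.14 3 -9.3 0 0 255; 0.02 2.61 3.47 -9.3 0 0 255
10
0.01 2.02 3.85 -9.3 0 0 255; 0.02 1.37 4.12 -9.3 0 0 255; 0.01 0.69 4.3 -9.2 0 0 255; 0 0 0 0 0 0 255; 0 0 0 0 0 0 255; 0 0 0 0 0 0 255; 0 0 0 0 0 0 255; 0 0 0 0 0 0 255; 0 0 0 0 0 0 255; 0 0 0 0 0 0 255
10
```

play_rows --deltas "-2 0 0 0 0 0 255; -3.5 0 0 0 0 0 255; -3.5 0 0 0 0 0 255; 0 4.35 -0.2 -9.3 0 0 255; 0 4.3 0.5 -9.3 0 0 255; 0 4.2 1.2 -9.3 0 0 255; 0 3.95 1.85 -9.3 0 0 255; 0 3.6 2.45 -9.3 0 0 255; 0 3.15 3 -9.3 0 0 255; 0 2.6 3.45 -9.3 0 0 255"

```text
t: 18.05
eef_pos: [0.6106, -0.0724, 0.1177]
eef_rot: [-0.773, 1.429, 0.772]
force: [1.0, -1.0, -1.6]
grip_width: 0.0376
```

play_rows --deltas "0 2 3.85 -9.3 0 0 255; 0 1.35 4.1 -9.3 0 0 255; 0 0.7 4.3 -9.2 0 0 255; 0 0 0 0 0 0 255; 0 0 0 0 0 0 255; 0 0 0 0 0 0 255; 0 0 0 0 0 0 255; 0 0 0 0 0 0 255; 0 0 0 0 0 0 255; 0 0 0 0 0 0 255"

```text
t: 19.3
eef_pos: [0.6241, 0.0555, 0.1166]
eef_rot: [-1.135, 1.255, 1.135]
force: [0.4, 0.1, -0.3]
grip_width: 0.0376
```

```bash
python3 - <<'E'
from snap import *
st=state(); snap('7',[('top',(230,125,390,275),4),('side',(270,120,470,300),3.3)]); p=P(st['eef_pos'],st['eef_rot'])
t=tw(-.008,-.06); p.go([t[0],t[1],.11],1.4713,1,255); p.out()
E
```

```text
19.3 [0.6241 0.0555 0.1166] yaw 1.4705 F [ 0.4  0.1 -0.3] w 0.0376
0.06 -0.02 -0.02 0 0 0 255
1
```

View pics/top7c.png

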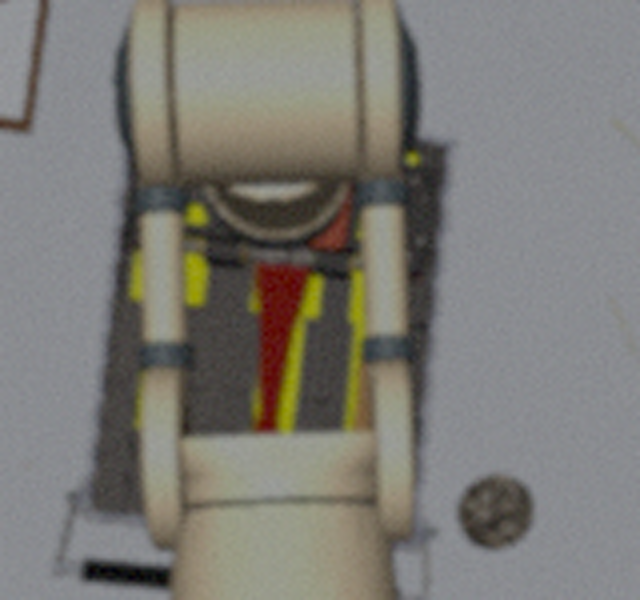

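View pics/side7c.png

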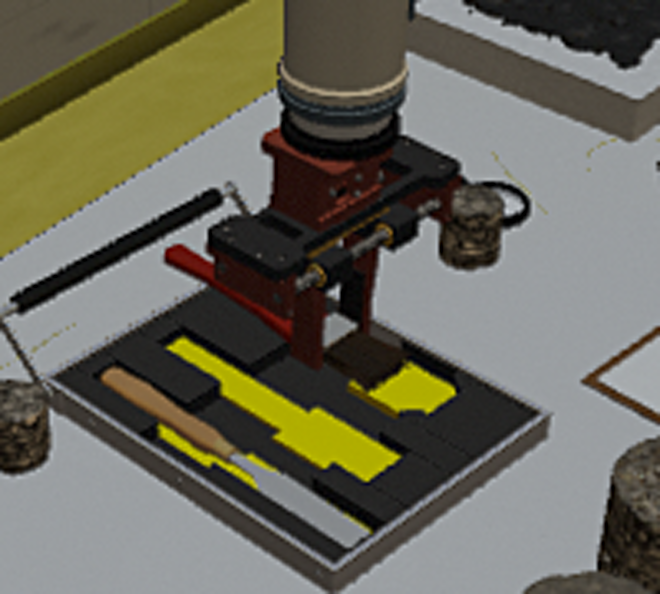

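```bash
python3 - <<'E'
from cloud import *
TR=np.array([.5653,.0692,1.4713])
def loc(P):
    c,s=np.cos(TR[2]),np.sin(TR[2]); d=P[:,:2]-TR[:2]; return np.c_[d[:,0]*c+d[:,1]*s,-d[:,0]*s+d[:,1]*c,P[:,2]]*1000
for n in("side","top"):
    im=cv2.imread(f"pics/{n}7.png").astype(int); d=np.load(f"{n}7.npy"); B,G,Rr=im[...,0],im[...,1],im[...,2]
    m=np.zeros(d.shape,bool); b={"side":(315,190,365,235),"top":(285,190,315,235)}[n]; m[b[1]:b[3],b[0]:b[2]]=True; m&=(Rr-B>35)&(Rr-G>35)
    P=loc(cloud(n,d,m)); P=P[(P[:,2]>60)&(P[:,2]<135)]
    for lo in range(-160,120,15):
        q=P[(P[:,1]>=lo)&(P[:,1]<lo+15)]
        if len(q)>4: print(n,lo,len(q),"x %.1f..%.1f mid %.1f z %.1f"%(*np.percentile(q[:,0],[4,96]),np.percentile(q[:,0],[4,96]).mean(),np.median(q[:,2])))
    print(P[:,1].min(),P[:,1].max())
im=cv2.imread("pics/side7.png").astype(int); d=np.load("side7.npy"); m=np.zeros(d.shape,bool); m[218:240,368:395]=True; m&=(im.max(2)<60)
P=loc(cloud("side",d,m)); P=P[(P[:,2]>60)]; print("bristle",len(P),np.percentile(P,[3,50,97],axis=0))
E
```

```text
side -55 5 x -37.0..-34.6 mid -35.8 z 115.9
side -40 20 x -26.9..-19.4 mid -23.2 z 100.6
side -25 16 x -24.9..-17.3 mid -21.1 z 99.4
side -10 13 x -22.2..-15.6 mid -18.9 z 99.2
side 5 11 x -19.1..-15.1 mid -17.1 z 98.6
side 20 9 x -17.6..-14.9 mid -16.2 z 97.0
side 35 10 x -17.0..-13.2 mid -15.1 z 96.6
side 50 29 x -17.7..-3.6 mid -10.7 z 101.3
side 65 32 x -19.2..-3.7 mid -11.5 z 100.6
side 80 31 x -18.7..-2.3 mid -10.5 z 101.0
-49.461467569684444 100.68165745660914
top -55 27 x -21.3..7.0 mid -7.1 z 103.8
top -40 68 x -20.4..8.7 mid -5.9 z 103.9
top -25 56 x -18.3..4.8 mid -6.7 z 103.2
top -10 46 x -15.3..3.3 mid -6.0 z 102.9
top 5 36 x -13.8..1.7 mid -6.1 z 102.6
top 20 33 x -12.9..0.3 mid -6.3 z 102.4
top 35 25 x -11.7..-1.6 mid -6.7 z 102.9
top 50 20 x -11.2..-2.4 mid -6.8 z 102.6
-45.92258510741936 62.77032959561748
bristle 298 [[ -28.09929445 -112.7025137    94.24176973]
 [ -11.41580441  -92.66961429  102.33360752]
 [  11.34172625  -68.86248611  105.77013243]]
```

play_rows --deltas "2 -0.15 0 0 0 0 255; 2 0 0 0 0 0 255; 2 0 0 0 0 0 255; 0.9 0 0 0 0 0 255; 0.4 0 0 0 0 0 255; 0.3 0 0 0 0 0 255; 0.2 0 0 0 0 0 255; 0.1 0 0 0 0 0 255; 0 0 0 0 0 0 255; 0 0 0 0 0 0 255"

```text
t: 20.65
eef_pos: [0.6257, 0.0554, 0.0379]
eef_rot: [-1.135, 1.255, 1.135]
force: [-0.0, -0.7, -0.4]
grip_width: 0.0378
```

```bash
python3 - <<'E'
from snap import *
st=state(); snap('8',[('side',(270,120,470,300),3.3)])
p=P(st['eef_pos'],st['eef_rot']); g=st['eef_pos']-[0,0,.006]
p.hold(4,125).go(g+[0,0,.09],1.4713,3,125).go([.4823,.4190,.10],1.2637,8,125).hold(5,125); p.out()
E
```

```text
20.65 [0.6257 0.0554 0.0379] yaw 1.4707 F [-0.  -0.7 -0.4] w 0.0378
0 0 0 0 0 0 125; 0 0 0 0 0 0 125; 0 0 0 0 0 0 125; 0 0 0 0 0 0 125; -3 0 0 0 0 0 125; -3 0 0 0 0 0 125; -3 0 0 0 0 0 125; 0.27 2.24 4.34 1.5 0 0 125; 0.27 2.35 4.28 1.5 0 0 125; 0.27 2.46 4.22 1.5 0 0 125
10
0.27 2.57 4.16 1.5 0 0 125; 0.28 2.68 4.09 1.5 0 0 125; 0.27 2.78 4.01 1.5 0 0 125; 0.28 2.89 3.94 1.4 0 0 125; 0.27 2.98 3.87 1.5 0 0 125; 0 0 0 0 0 0 125; 0 0 0 0 0 0 125; 0 0 0 0 0 0 125; 0 0 0 0 0 0 125; 0 0 0 0 0 0 125
10
```

View pics/side8c.png

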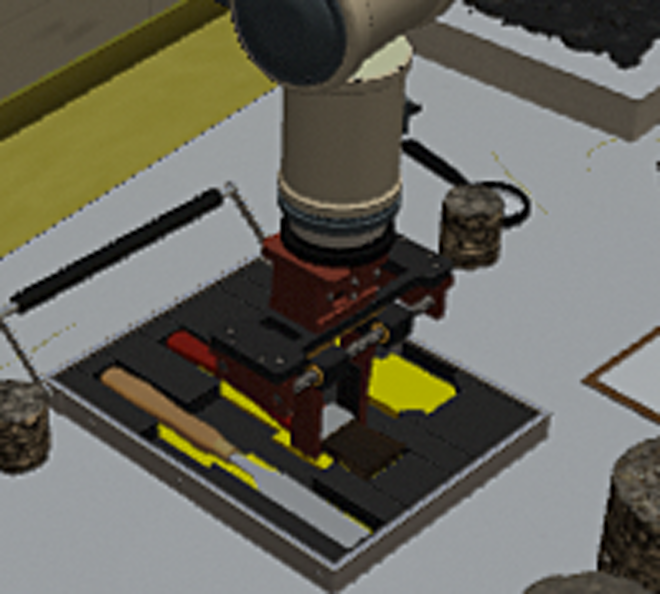

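play_rows --deltas "0.1 0 0 0 0 0 255; 0 0 0 0 0 0 122; 0 0 0 0 0 0 122; 0 0 0 0 0 0 122; -2 0 0 0 0 0 122; -4 0 0 0 0 0 122; -3.1 0 0 0 0 0 122; 0.3 2.25 4.35 1.5 0 0 122; 0.3 2.35 4.3 1.5 0 0 122; 0.3 2.45 4.2 1.5 0 0 122"

```text
t: 21.95
eef_pos: [0.5716, 0.1931, 0.1207]
eef_rot: [-1.076, 1.287, 1.074]
force: [0.8, 0.2, -0.3]
grip_width: 0.0457
```

play_rows --deltas "0.3 2.55 4.15 1.5 0 0 122; 0.3 2.7 4.1 1.5 0 0 122; 0.3 2.8 4 1.5 0 0 122; 0.3 2.9 3.95 1.4 0 0 122; 0.3 3 3.85 1.5 0 0 122; 0 0 0 0 0 0 122; 0 0 0 0 0 0 122; 0 0 0 0 0 0 122; 0 0 0 0 0 0 122; 0 0 0 0 0 0 122"

```text
t: 23.2
eef_pos: [0.4822, 0.4184, 0.1038]
eef_rot: [-0.979, 1.339, 0.979]
force: [-0.6, -0.2, -0.1]
grip_width: 0.0457
```

```bash
python3 - <<'E'
from snap import *
st=state(); snap('9',[('side',(330,120,470,230),5),('top',(240,145,370,270),5)])
p=P(st['eef_pos'],st['eef_rot']); 
p.go([.4823,.4190,.021],1.2637,4,122); p.out()
E
```

```text
23.2 [0.4822 0.4184 0.1038] yaw 1.2619 F [-0.6 -0.2 -0.1] w 0.0457
1.92 0 0.02 0 0 0 122; 1.92 0 0.01 0 0 0 122; 1.92 0 0.02 -0.1 0 0 122; 1.92 0.01 0.01 0 0 0 122
4
```

View pics/side9c.png

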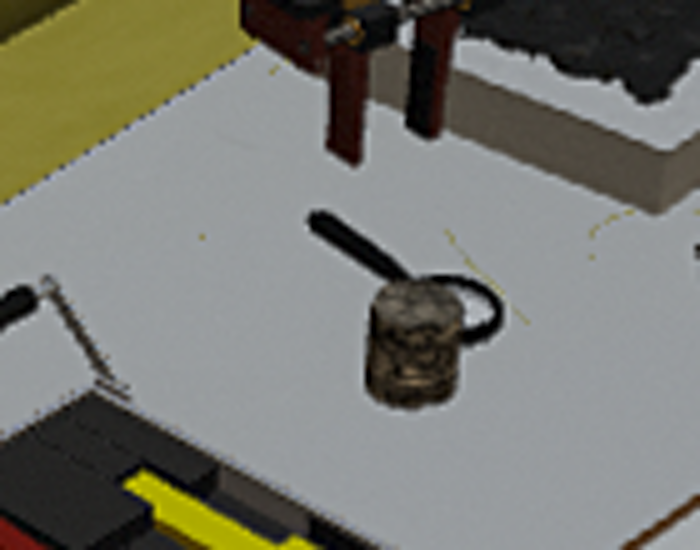

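View pics/top9c.png

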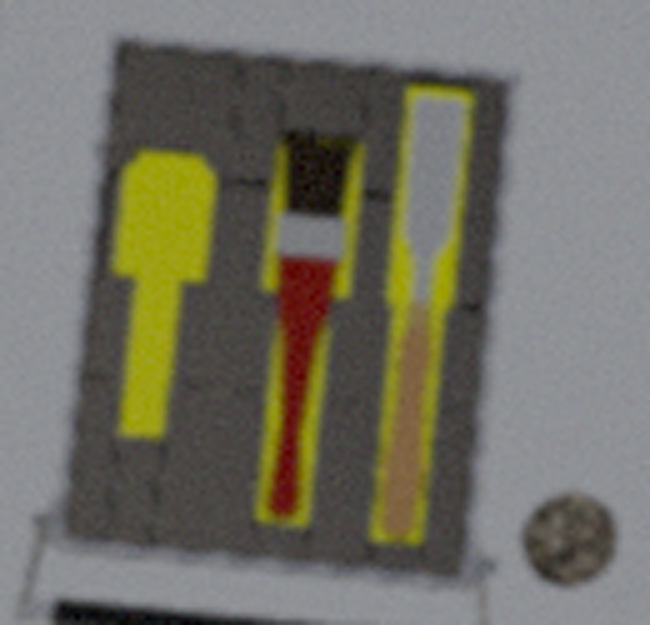

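play_rows --deltas "2.5 0 0.05 0 0 0 122; 2.5 0 0 0 0 0 122; 2 0 0 0 0 0 122; 0.5 0 0 0 0 0 122; 0.23 0 0 0 0 0 122; 0 0 0 0 0 0 255; 0 0 0 0 0 0 255; 0 0 0 0 0 0 255; 0 0 0 0 0 0 255; 0 0 0 0 0 0 255" --newtons 35

```text
t: 24.55
eef_pos: [0.482, 0.4196, 0.0268]
eef_rot: [-0.979, 1.339, 0.98]
force: [-0.8, -0.4, 2.6]
grip_width: 0.0136
```

```bash
python3 - <<'E'
from snap import *
st=state(); p=P(st['eef_pos'],st['eef_rot']); g=st['eef_pos']-[0,0,.006]
t=tw(.074,0)
p.go(g+[0,0,.10],1.2637,3,255).go([t[0],t[1],.12],1.4713,8,255).hold(9,255); p.out()
E
```

```text
24.55 [0.482  0.4196 0.0268] yaw 1.263 F [-0.8 -0.4  2.6] w 0.0136
-3.33 0 0 0 0 0 255; -3.33 0 0 0 0 0 255; -3.34 0 0 0 0 0 255; 0.01 -2.13 -2.95 -1.5 0 0 255; 0.01 -2.05 -3.01 -1.5 0 0 255; 0.01 -1.97 -3.06 -1.5 0 0 255; 0.01 -1.89 -3.11 -1.5 0 0 255; 0.01 -1.81 -3.16 -1.5 0 0 255; 0.01 -1.72 -3.21 -1.5 0 0 255; 0.01 -1.64 -3.25 -1.5 0 0 255
10
0 -1.56 -3.29 -1.4 0 0 255; 0 0 0 0 0 0 255; 0 0 0 0 0 0 255; 0 0 0 0 0 0 255; 0 0 0 0 0 0 255; 0 0 0 0 0 0 255; 0 0 0 0 0 0 255; 0 0 0 0 0 0 255; 0 0 0 0 0 0 255; 0 0 0 0 0 0 255
10
```

play_rows --deltas "-1.5 0 0 0 0 0 255; -3.5 0 0 0 0 0 255; -5 0 0 0 0 0 255; 0 -2.15 -2.95 -1.5 0 0 255; 0 -2.05 -3 -1.5 0 0 255; 0 -1.95 -3.05 -1.5 0 0 255; 0 -1.9 -3.1 -1.5 0 0 255; 0 -1.8 -3.15 -1.5 0 0 255; 0 -1.7 -3.2 -1.5 0 0 255; 0 -1.65 -3.25 -1.5 0 0 255"

```text
t: 25.8
eef_pos: [0.5615, 0.1768, 0.1274]
eef_rot: [-1.118, 1.264, 1.117]
force: [0.2, -0.3, -0.5]
grip_width: 0.0137
```

play_rows --deltas "0 -1.6 -3.3 -1.4 0 0 255; 0 0 0 0 0 0 255; 0 0 0 0 0 0 255; 0 0 0 0 0 0 255; 0 0 0 0 0 0 255; 0 0 0 0 0 0 255; 0 0 0 0 0 0 255; 0 0 0 0 0 0 255; 0 0 0 0 0 0 255; 0 0 0 0 0 0 255"

```text
t: 27.05
eef_pos: [0.573, 0.143, 0.1263]
eef_rot: [-1.135, 1.255, 1.135]
force: [0.0, -0.4, -1.1]
grip_width: 0.0138
```

```bash
python3 - <<'E'
from snap import *
st=state(); snap('10',[('side',(310,110,470,250),4.5),('top',(230,125,370,270),5)])
p=P(st['eef_pos'],st['eef_rot']); t=tw(.074,0)
p.go([t[0],t[1],.12],1.4713,1,255); p.out()
E
```

```text
27.05 [0.573  0.143  0.1263] yaw 1.4705 F [ 0.  -0.4 -1.1] w 0.0138
0.03 0.03 -0.02 0 0 0 255
1
```

View pics/side10c.png

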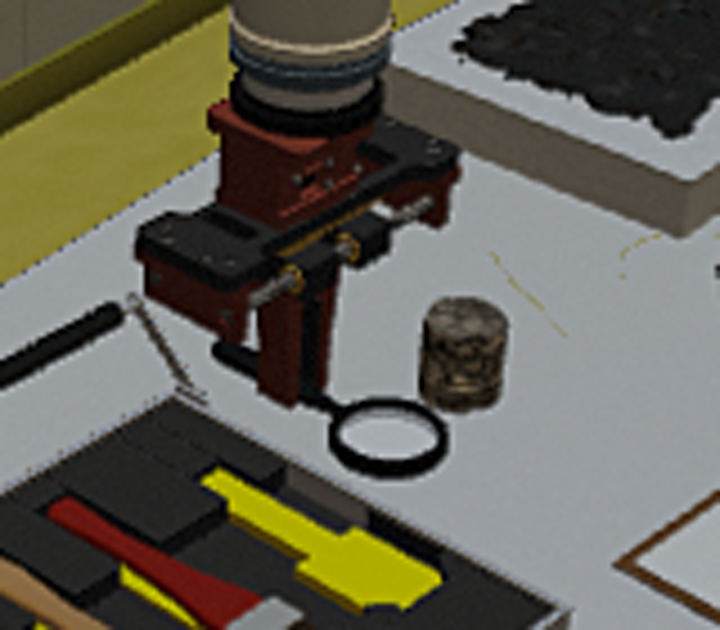

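View pics/top10c.png

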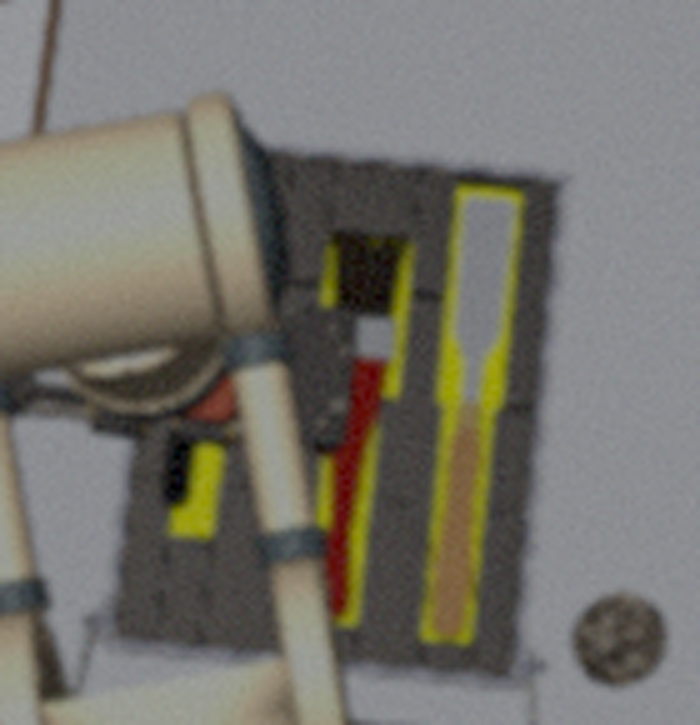

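```bash
cat > lc.py <<'E'
from cloud import *
import sys
TR=np.array([.5653,.0692,1.4713])
def loc(P):
    c,s=np.cos(TR[2]),np.sin(TR[2]); d=P[:,:2]-TR[:2]; return np.c_[d[:,0]*c+d[:,1]*s,-d[:,0]*s+d[:,1]*c,P[:,2]]*1000
if __name__=="__main__":
    tag=sys.argv[1]
    for n,b in (("side",(380,195,412,218)),("top",(258,208,272,232)),("side",(355,183,372,198))):
        im=cv2.imread(f"pics/{n}{tag}.png").astype(int); d=np.load(f"{n}{tag}.npy"); m=np.zeros(d.shape,bool); m[b[1]:b[3],b[0]:b[2]]=True; m&=im.max(2)<60
        P=loc(cloud(n,d,m)); P=P[(P[:,2]>75)&(P[:,2]<125)]; print(n,len(P)); print(np.percentile(P,[2,50,98],axis=0).round(1))
        for lo in range(-105,75,10):
            q=P[(P[:,1]>=lo)&(P[:,1]<lo+10)]
            if len(q)>3: print(lo,len(q),"x %.1f..%.1f mid %.1f z %.1f"%(*np.percentile(q[:,0],[4,96]),np.percentile(q[:,0],[4,96]).mean(),np.median(q[:,2])))
E
python3 lc.py 10
```

```text
side 196
[[ 41.7 -97.9 102. ]
 [ 66.3 -67.9 107.4]
 [101.4 -16.9 111.6]]
-105 22 x 54.5..81.1 mid 67.8 z 107.7
-95 36 x 46.7..88.8 mid 67.8 z 107.4
-85 23 x 43.2..97.1 mid 70.1 z 107.1
-75 26 x 41.4..101.6 mid 71.5 z 106.7
-65 22 x 41.3..102.3 mid 71.8 z 107.4
-55 21 x 45.6..96.6 mid 71.1 z 107.9
-45 26 x 57.4..87.5 mid 72.4 z 108.7
-35 7 x 69.1..75.8 mid 72.4 z 105.9
-25 10 x 68.9..77.1 mid 73.0 z 107.1
top 58
[[ 70.4  18.3 104.1]
 [ 76.6  37.3 109.2]
 [ 81.9  53.5 115.4]]
15 8 x 73.4..80.2 mid 76.8 z 108.0
25 18 x 70.9..81.8 mid 76.4 z 108.9
35 16 x 70.4..80.2 mid 75.3 z 110.5
45 16 x 71.8..80.8 mid 76.3 z 109.1
side 87
[[ 56.   -3.  102.7]
 [ 66.1  26.3 109.3]
 [ 77.9  51.7 123.8]]
-5 18 x 56.0..60.7 mid 58.3 z 115.1
5 17 x 56.1..61.3 mid 58.7 z 115.5
15 6 x 63.8..69.9 mid 66.8 z 107.8
25 16 x 65.9..73.7 mid 69.8 z 108.4
35 19 x 65.2..78.8 mid 72.0 z 108.1
45 11 x 65.8..75.9 mid 70.9 z 108.4
```

play_rows --deltas "2 0.05 0 0 0 0 255; 2 0 0 0 0 0 255; 2 0 0 0 0 0 255; 1 0 0 0 0 0 255; 0.6 0 0 0 0 0 255; 0.4 0 0 0 0 0 255; 0.3 0 0 0 0 0 255; 0.2 0 0 0 0 0 255; 0 0 0 0 0 0 255; 0 0 0 0 0 0 255"

```text
t: 28.4
eef_pos: [0.5726, 0.1432, 0.0416]
eef_rot: [-1.135, 1.254, 1.135]
force: [-0.3, 0.2, 0.1]
grip_width: 0.0139
```

```bash
python3 - <<'E'
from snap import *
st=state(); snap('11',[('side',(310,110,470,250),4.5)])
E
```

```text
28.4 [0.5726 0.1432 0.0416] yaw 1.4707 F [-0.3  0.2  0.1] w 0.0139
```

View pics/side11c.png

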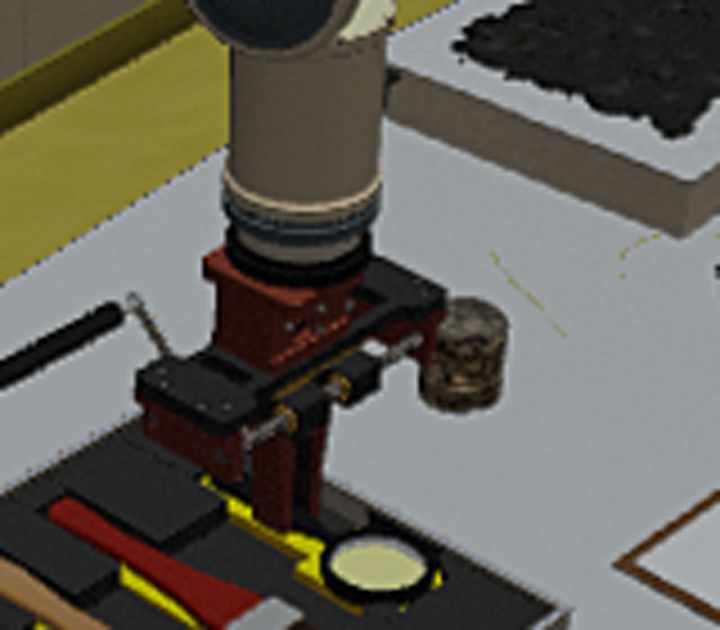

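```bash
python3 - <<'E'
from snap import *
st=state(); p=P(st['eef_pos'],st['eef_rot']); g=st['eef_pos']-[0,0,.006]
p.go(g-[0,0,.0017],1.4713,1,255).hold(2,155).go(g+[0,0,.10],1.4713,3,155).go([.4085,.1193,.13],-.0999,9,80).hold(5,80); p.out()
E
```

```text
28.45 [0.5726 0.1432 0.0416] yaw 1.4707 F [-0.2  0.9 -0.7] w 0.0136
0.17 0 0 0 0 0 255; 0 0 0 0 0 0 155; 0 0 0 0 0 0 155; -3.39 0 0 0 0 0 155; -3.39 0 0 0 0 0 155; -3.39 0 0 0 0 0 155; 0.06 1.79 -0.45 10 0 0 80; 0.06 1.68 -0.75 10 0 0 80; 0.06 1.53 -1.03 10 0 0 80; 0.06 1.32 -1.28 10 0 0 80
10
0.06 1.08 -1.49 10 0 0 80; 0.06 0.81 -1.66 10 0 0 80; 0.06 0.51 -1.77 10 0 0 80; 0.07 0.19 -1.83 10 0 0 80; 0.06 -0.13 -1.84 10 0 0 80; 0 0 0 0 0 0 80; 0 0 0 0 0 0 80; 0 0 0 0 0 0 80; 0 0 0 0 0 0 80; 0 0 0 0 0 0 80
10
```

play_rows --deltas "0.15 0 0 0 0 0 255; 0 0 0 0 0 0 155; 0 0 0 0 0 0 155; -1.5 0 0 0 0 0 155; -4 0 0 0 0 0 155; -4.7 0 0 0 0 0 155; 0.1 1.8 -0.45 10 0 0 80; 0.1 1.7 -0.75 10 0 0 80; 0.1 1.55 -1.05 10 0 0 80; 0.1 1.3 -1.3 10 0 0 80"

```text
t: 29.7
eef_pos: [0.4987, 0.1322, 0.1393]
eef_rot: [-0.6, 1.485, 0.599]
force: [-0.4, 0.4, 1.5]
grip_width: 0.0602
```

play_rows --deltas "0 1.1 -1.5 10 0 0 80; 0 0.8 -1.65 10 0 0 80; 0 0.5 -1.75 10 0 0 80; 0 0.2 -1.85 10 0 0 80; 0 -0.15 -1.85 10 0 0 80; 0 0 0 0 0 0 80; 0 0 0 0 0 0 80; 0 0 0 0 0 0 80; 0 0 0 0 0 0 80; 0 0 0 0 0 0 80"

```text
t: 30.95
eef_pos: [0.4079, 0.1188, 0.1377]
eef_rot: [0.078, 1.57, -0.078]
force: [-0.4, 0.4, 0.5]
grip_width: 0.0605
```

```bash
python3 - <<'E'
from snap import *
st=state(); snap('12',[('side',(270,150,470,300),4),('top',(240,145,370,270),5)])
p=P(st['eef_pos'],st['eef_rot']); p.go([.4085,.1193,.066],-.0999,4,80); p.out()
E
```

```text
30.95 [0.4079 0.1188 0.1377] yaw -0.0997 F [-0.4  0.4  0.5] w 0.0605
1.64 0.01 0.02 0 0 0 80; 1.64 0.02 0.01 0 0 0 80; 1.64 0.01 0.02 0 0 0 80; 1.65 0.02 0.01 0 0 0 80
4
```

View pics/side12c.png

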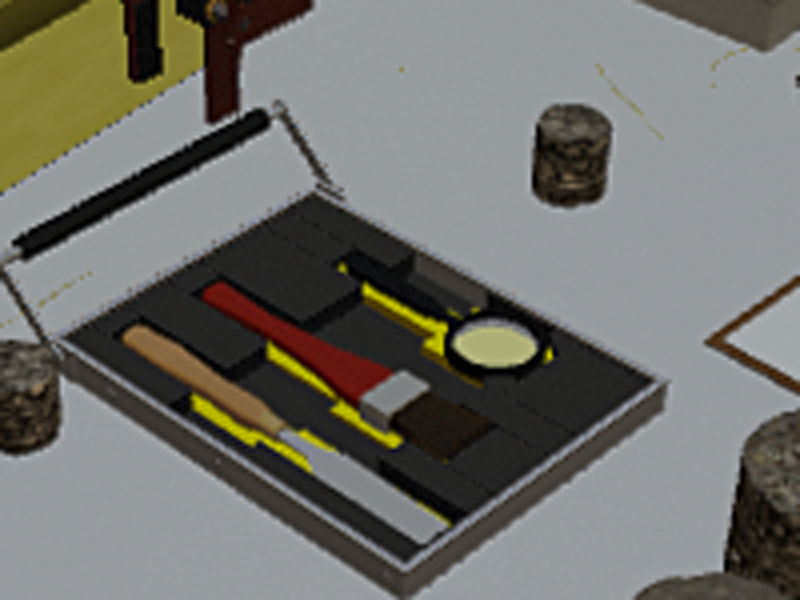

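View pics/top12c.png

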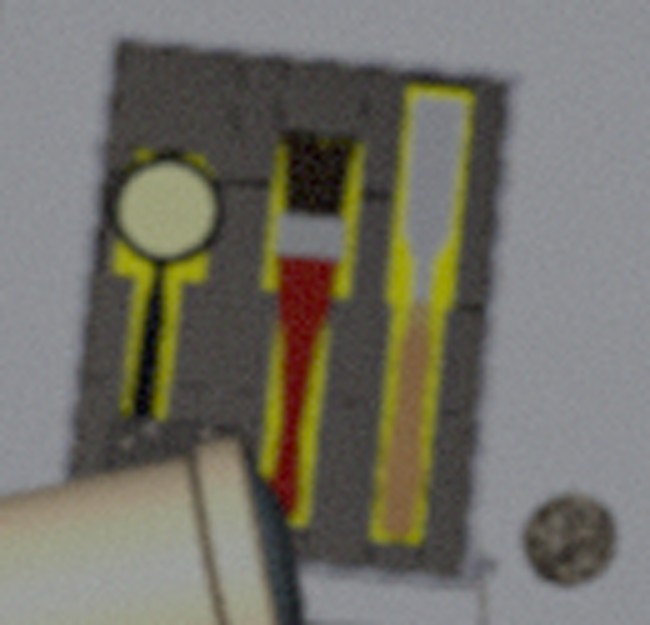

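```bash
python3 - <<'E'
from lc import *
for n in ("top","side"):
    d=np.load(f"{n}12.npy"); P=loc(cloud(n,d,np.ones(d.shape,bool))); P=P[(abs(P[:,0])<112)&(P[:,1]>-160)&(P[:,1]<124)&(P[:,2]<60)]
    def z(nm,x0,x1,y0,y1):
        q=P[(P[:,0]>x0)&(P[:,0]<x1)&(P[:,1]>y0)&(P[:,1]<y1)]; 
        if len(q): print(n,nm,len(q),np.percentile(q[:,2],[10,50,90]).round(1))
    r=np.hypot(P[:,0]-74,P[:,1]+65.5)
    for nm,m in (("lens inner",r<22),("ring",(r>27)&(r<31))):
        for sx in(-1,1):
          for sy in (-1,1):
            q=P[m&(np.sign(P[:,0]-74)==sx)&(np.sign(P[:,1]+65.5)==sy)]; print(n,nm,sx,sy,len(q),np.percentile(q[:,2],[10,50,90]).round(1))
    z("loupe h front",71,77,-25,-5); z("loupe h back",70,78,30,52); z("insert",20,50,-100,-50); z("insert2",25,50,40,100)
    z("brush belly",-18,2,-45,-10); z("brush end",-12,-4,60,92); z("bristle",-20,4,-112,-75); z("ferrule",-20,4,-68,-53)
    z("spat h",-78,-66,20,90); z("blade",-82,-62,-145,-90); z("trough",20,50,-20,20)
E
```

```text
top lens inner -1 -1 48 [17.4 20.5 23.6]
top lens inner -1 1 49 [16.5 20.3 23.4]
top lens inner 1 -1 46 [17.3 20.2 23.5]
top lens inner 1 1 48 [16.1 20.1 24.1]
top ring -1 -1 22 [19.7 22.7 25.9]
top ring -1 1 25 [ 8.1 21.  25.9]
top ring 1 -1 18 [18.8 22.6 24.5]
top ring 1 1 22 [15.5 22.  25.8]
top loupe h front 15 [20.3 22.6 25.6]
top loupe h back 22 [20.5 23.1 25.7]
top insert 207 [ 1.8  7.4 23. ]
top insert2 36 [18.5 21.  23.3]
top brush belly 95 [20.4 23.5 26.4]
top brush end 32 [18.7 21.9 24.5]
top bristle 113 [19.8 23.1 25.6]
top ferrule 43 [22.2 25.4 28.2]
top spat h 113 [18.8 22.4 25.7]
top blade 137 [ 6.5  9.3 12.9]
top trough 148 [1.  5.  7.9]
side lens inner -1 -1 36 [18.6 20.3 21.9]
side lens inner -1 1 44 [17.5 19.8 22.2]
side lens inner 1 -1 40 [16.9 20.6 23.2]
side lens inner 1 1 34 [17.5 19.2 21.8]
side ring -1 -1 31 [ 7.5 20.2 24.5]
side ring -1 1 33 [ 5.2 18.  23.3]
side ring 1 -1 16 [19.1 22.9 25.3]
side ring 1 1 6 [17.8 20.9 22.4]
side loupe h front 18 [13.  20.6 23.9]
side loupe h back 19 [20.3 22.2 23.3]
side insert 153 [ 3.9 17.7 22.6]
side insert2 140 [18.9 21.  23.3]
side brush belly 72 [21.3 23.1 25.5]
side brush end 26 [19.1 21.9 23.8]
side bristle 113 [20.4 22.9 24.7]
side ferrule 40 [23.2 25.6 27.5]
side spat h 94 [18.1 21.2 23.4]
side blade 146 [ 6.9  9.6 12.6]
side trough 117 [2.8 5.  7.2]
```

play_rows --deltas "2 0 0.05 0 0 0 80; 2 0 0 0 0 0 80; 1.6 0 0 0 0 0 80; 0 0 0 0 0 0 80; 0 0 0 0 0 0 235; 0 0 0 0 0 0 235; 0 0 0 0 0 0 235; 0 0 0 0 0 0 235; 0 0 0 0 0 0 235; 0 0 0 0 0 0 235" --newtons 20

```text
t: 32.3
eef_pos: [0.4072, 0.1189, 0.0819]
eef_rot: [0.079, 1.572, -0.078]
force: [-5.6, 0.9, 3.4]
grip_width: 0.0156
```

```bash
python3 - <<'E'
from snap import *
st=state(); p=P(st['eef_pos'],st['eef_rot']); g=st['eef_pos']-[0,0,.006]
q0=2.15
for q in np.linspace(q0,0.0,21)[1:]: p.go(g+barpt(q,34)-barpt(q0,34),-.0995,1,235); 
print(p.p); p.out()
E
```

```text
32.3 [0.4072 0.1189 0.0819] yaw -0.0999 F [-5.6  0.9  3.4] w 0.0156
[0.51850971 0.10775018 0.04840729]
-0.48 0 0.53 0 -0.2 0 235; -0.41 0 0.58 0 0 0 235; -0.35 0 0.62 0 0 0 235; -0.29 0 0.66 0 0 0 235; -0.21 0 0.68 0 0 0 235; -0.13 0 0.7 0 0 0 235; -0.06 0 0.71 0 0 0 235; 0.01 0 0.71 0 0 0 235; 0.1 0 0.71 0 0 0 235; 0.16 0 0.69 0 0 0 235
10
0.25 0 0.67 0 0 0 235; 0.31 0 0.64 0 0 0 235; 0.38 0 0.61 0 0 0 235; 0.44 0 0.56 0 0 0 235; 0.5 0 0.51 0 0 0 235; 0.55 0 0.45 0 0 0 235; 0.6 0 0.39 0 0 0 235; 0.63 0 0.33 0 0 0 235; 0.67 0 0.25 0 0 0 235; 0.69 0 0.18 0 0 0 235
10
```

play_rows --deltas "-0.48 0 0.53 0 0 0 235; -0.41 0 0.58 0 0 0 235; -0.35 0 0.62 0 0 0 235; -0.29 0 0.66 0 0 0 235; -0.21 0 0.68 0 0 0 235; -0.13 0 0.7 0 0 0 235; -0.06 0 0.71 0 0 0 235; 0 0 0.71 0 0 0 235; 0.1 0 0.71 0 0 0 235; 0.16 0 0.69 0 0 0 235"

```text
t: 33.55
eef_pos: [0.473, 0.1121, 0.0988]
eef_rot: [0.078, 1.572, -0.079]
force: [-4.3, -0.9, 2.6]
grip_width: 0.0156
```

```bash
python3 - <<'E'
from snap import *
st=state(); p=P(st['eef_pos'],st['eef_rot']); g=st['eef_pos']-[0,0,.006]
q0=1.075; print("off from nominal",g-barpt(q0,34))
e=barpt(0,34)+[0,0,.009]; o0=g-barpt(q0,34); o1=e-barpt(0,34)
for i,q in enumerate(np.linspace(q0,0.0,11)[1:]): a=(i+1)/10; p.go(barpt(q,34)+o0*(1-a)+o1*a,-.0995,1,235); 
print(p.p); p.out()
E
```

```text
33.55 [0.473  0.1121 0.0988] yaw -0.0999 F [-4.3 -0.9  2.6] w 0.0156
off from nominal [-0.00316415 -0.00014423  0.00920456]
[0.52195765 0.10769407 0.04851723]
0.24 0 0.7 0 -0.2 0 235; 0.32 0.01 0.68 0 0 0 235; 0.38 0 0.63 0 0 0 235; 0.44 0.01 0.59 0 0 0 235; 0.5 0.01 0.54 0 0 0 235; 0.56 0 0.49 0 0 0 235; 0.59 0.01 0.42 0 0 0 235; 0.64 0 0.36 0 0 0 235; 0.67 0.01 0.28 0 0 0 235; 0.69 0 0.22 0 0 0 235
10
```

play_rows --deltas "0.24 0 0.7 0 0 0 235; 0.32 0 0.68 0 0 0 235; 0.38 0 0.63 0 0 0 235; 0.44 0 0.59 0 0 0 235; 0.5 0 0.54 0 0 0 235; 0.56 0 0.49 0 0 0 235; 0.6 0 0.42 0 0 0 235; 0.64 0 0.36 0 0 0 235; 0.65 0 0.28 0 0 0 235; 0.6 0 0.2 0 0 0 235"

```text
t: 34.8
eef_pos: [0.5216, 0.1074, 0.0494]
eef_rot: [0.079, 1.573, -0.079]
force: [-21.7, -0.7, 27.5]
grip_width: 0.0152
```

```bash
python3 - <<'E'
from snap import *
st=state(); snap('13',[('side',(270,150,470,300),4)])
E
```

```text
34.8 [0.5216 0.1074 0.0494] yaw -0.1 F [-21.7  -0.7  27.5] w 0.0152
```

View pics/side13c.png

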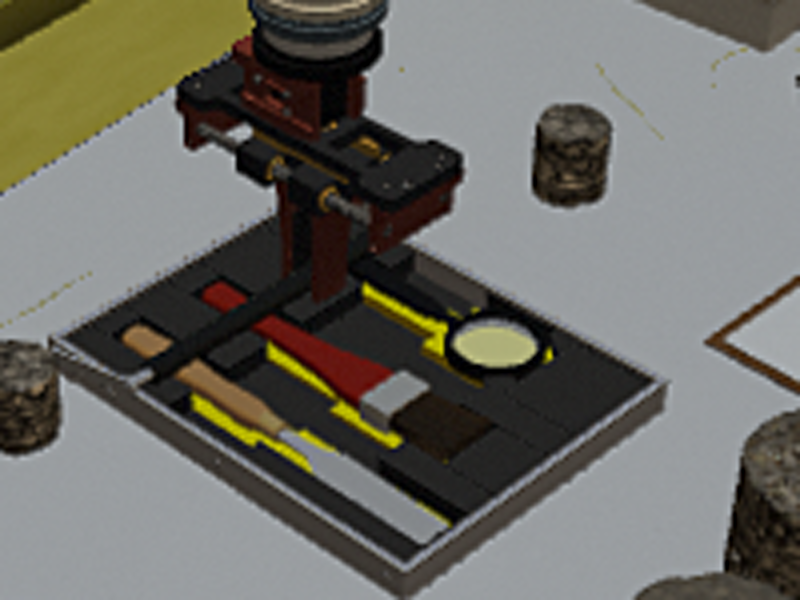

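play_rows --deltas "0 0 -0.1 0 0 0 235; 0 0 0 0 0 0 235; 0 0 0 0 0 0 140; 0 0 0 0 0 0 140; 0 0 0 0 0 0 140; -2 0 0 0 0 0 140; -4 0 0 0 0 0 140; -2 0 0 0 0 0 140; 0 0 0 0 0 0 255; 0 0 0 0 0 0 255"

```text
t: 36.1
eef_pos: [0.521, 0.1073, 0.128]
eef_rot: [0.078, 1.571, -0.079]
force: [-0.4, -0.3, 0.0]
grip_width: 0.0233
```

```bash
python3 - <<'E'
from snap import *
st=state(); snap('14',[('side',(270,150,470,300),4)])
from lc import *
d=np.load("side14.npy"); P=loc(cloud("side",d,np.ones(d.shape,bool)))
for x0 in range(-110,110,20):
    q=P[(P[:,0]>x0)&(P[:,0]<x0+20)&(P[:,1]>25)&(P[:,1]<80)&(P[:,2]>28)&(P[:,2]<70)]
    if len(q): print(x0,len(q),np.percentile(q[:,2],[50,90,97]).round(1),"y",np.percentile(q[:,1],[5,50,95]).round(1))
E
```

```text
36.1 [0.521  0.1073 0.128 ] yaw -0.1001 F [-0.4 -0.3  0. ] w 0.0233
-110 50 [36.9 41.6 42.4] y [39.2 43.4 50.5]
-90 47 [38.3 42.3 43.3] y [38.5 42.6 49.2]
-70 46 [38.8 42.  42.8] y [38.7 42.6 49.4]
-50 42 [38.5 40.9 42.2] y [39.  43.  50.9]
-30 43 [38.4 41.5 42. ] y [38.1 42.6 51.5]
-10 43 [38.7 41.8 43.1] y [39.1 42.5 50. ]
10 40 [38.6 41.7 43.2] y [39.3 42.3 51.1]
30 43 [38.8 41.8 43.4] y [38.1 42.4 49.6]
50 35 [36.9 41.6 43. ] y [37.7 43.1 49.3]
70 42 [38.7 40.9 41.8] y [38.7 42.3 49.2]
90 32 [37.5 41.1 42.9] y [39.1 43.6 51.3]
```

View pics/side14c.png

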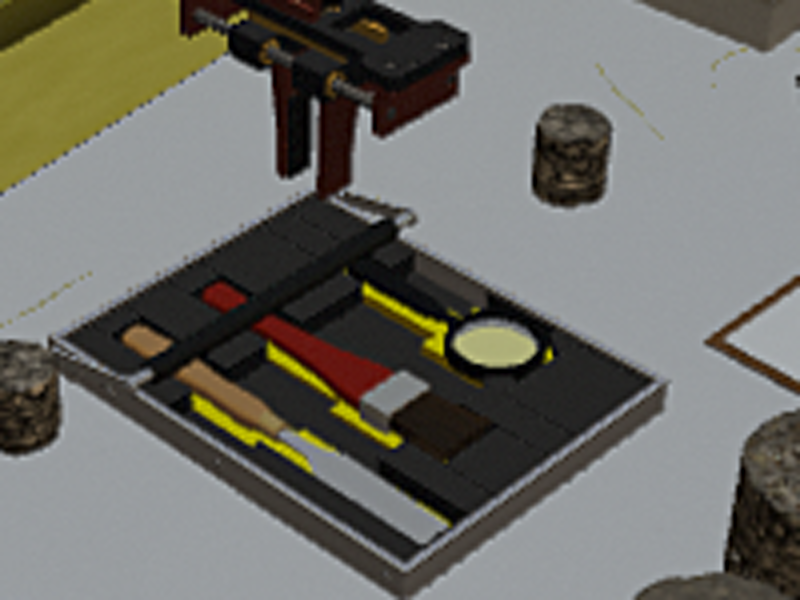

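play_rows --deltas "2 0 0.1 0 0 0 255; 2 0 0 0 0 0 255; 1.5 0 0 0 0 0 255; 0.4 0 0 0 0 0 255; 0.1 0 0 0 0 0 255; 0.1 0 0 0 0 0 255; 0.05 0 0 0 0 0 255; 0 0 0 0 0 0 255; 0 0 0 0 0 0 255; 0 0 0 0 0 0 255"

```text
t: 37.4
eef_pos: [0.5225, 0.1073, 0.0678]
eef_rot: [0.079, 1.569, -0.079]
force: [0.1, -0.6, -0.7]
grip_width: 0.0002
```

play_rows --deltas "0.05 0 0 0 0 0 255; 0 0 0 0 0 0 255; 0.05 0 0 0 0 0 255; 0 0 0 0 0 0 255; 0.05 0 0 0 0 0 255; 0 0 0 0 0 0 255; 0.05 0 0 0 0 0 255; 0 0 0 0 0 0 255; 0 0 0 0 0 0 255; 0 0 0 0 0 0 255"

```text
t: 38.65
eef_pos: [0.5226, 0.1073, 0.0667]
eef_rot: [0.079, 1.569, -0.079]
force: [-2.6, 0.5, 7.6]
grip_width: 0.0005
```

play_rows --deltas "0.05 0 0 0 0 0 255; 0 0 0 0 0 0 255; -2 0 0 0 0 0 255; -5 0 0 0 0 0 255; -5 0 0 0 0 0 255; 0 -5 -3 0 0 0 255; 0 -5 -3 0 0 0 255; 0 -5 0 0 0 0 255; 0 -5 0 0 0 0 255; 0 -5 0 0 0 0 255"

```text
t: 39.9
eef_pos: [0.4375, -0.137, 0.1863]
eef_rot: [0.078, 1.568, -0.079]
force: [0.2, 0.1, -0.1]
grip_width: 0.0007
```

play_rows --deltas "0 -4 0 0 0 0 255; 0 0 0 0 0 0 255; 0 0 0 0 0 0 255; 0 0 0 0 0 0 255; 0 0 0 0 0 0 255; 0 0 0 0 0 0 255; 0 0 0 0 0 0 255; 0 0 0 0 0 0 255; 0 0 0 0 0 0 255; 0 0 0 0 0 0 255"

```text
t: 41.15
eef_pos: [0.4338, -0.1753, 0.1852]
eef_rot: [0.079, 1.569, -0.079]
force: [-0.3, -0.2, -0.1]
grip_width: 0.0005
```

```bash
python3 - <<'E'
from snap import *
st=state(); snap('15',[('side',(270,150,470,300),4),('top',(240,145,370,270),5)])
E
```

```text
41.15 [ 0.4338 -0.1753  0.1852] yaw -0.1001 F [-0.3 -0.2 -0.1] w 0.0005
```

View pics/side15.png

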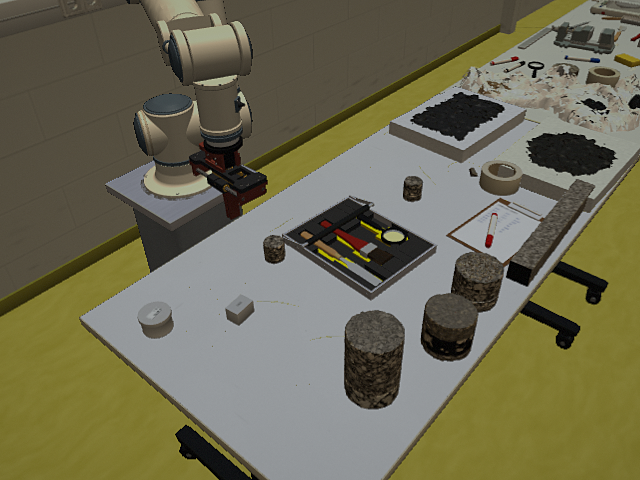

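View pics/top15c.png

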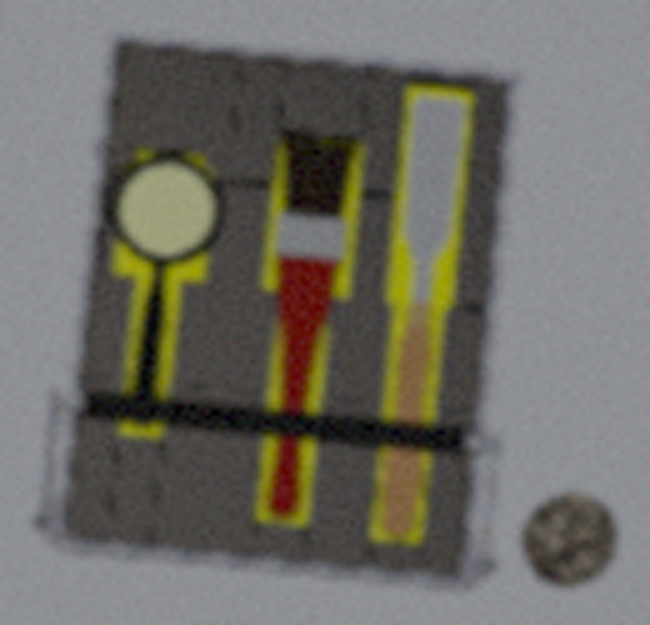

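The final pictures show all three tools in their pockets, the bar across the handles (top crop, row about 420), and the tin, block and both cores upright in their original places.

```bash
python3 -c "
from plant import *
print(job_done())"
```

```text
the job is handed in; nothing more can be done
None
```

The kit is packed and handed in at about 41 s of the 72 s allowed. I swung the bar back to roughly 2.15 rad, laid the spatula, brush and loupe in their pockets with handles towards the bar, then swung the bar down.

- **Tools:** All three lie flat. Before the bar came down, measured top heights were about 22 mm (spatula handle), 25 mm (brush ferrule) and 23 mm (loupe ring), matching the home values. In the final pictures, still with the bar down, the tools lie in the same places.
- **Bar:** Its top measured 41–43 mm above the table along its whole length, against 41.5 mm expected when fully down. A gentle press from above met about 8 N with no further travel, and the bar moves at about 3 N, so it is at the stop.
- **Objects to leave alone:** The tin, the block and both small cores are upright, and I saw no shift in the pictures. I compared them by eye, not by measurement.
- **Disagreements:**
  - The two cameras differed by 2–5 mm on the tray and on the held tools. I used the average, and every tool went in without contact forces.
  - The loupe pocket's visible floor looks narrower than its stated 68 mm, but the measured height shows the lens is seated.
- **Forces:** The highest force seen at the wrist was about 35 N, when the pinched bar reached its stop.

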